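# Cover the specimen stand and snap its clip

## Task

Cover the specimens on the sloping stand: lower the loose window plate over the stand's two dowel pins until it lies fully home, flat on the sloping deck, then push the hinged spring clip down over the plate's round bar until it has snapped fully home. Let go of everything, and do not knock over the jars.

Things in the scene. Friction and masses are not known exactly. Their poses are not given: they have to be found in the camera images.
- plate: Loose aluminium cover plate, 100 (its x) x 180 (its y) x 6 mm, about 300 g, lying flat on the table, with a 57 x 101 mm window in the middle, a hole near each short edge and a round bar handle over the middle. Origin: centre of the underside; z out of the bar side. The same after half a turn: it fits either way round. Balances at the middle of the bar.
- bar_mid (a point): Middle of the plate's round bar handle, on its centre line, 40 mm above the plate's underside. The bar is 18 mm in diameter and 96 mm long, along the plate's x, on two 10 mm posts at x = +42 and -42 mm: 74 mm are free between the posts.
- hole_a (a point): One of the plate's two round through holes, 9.5 mm in diameter: plate y = +78 mm, on the underside.
- hole_b (a point): The other hole, likewise: plate y = -78 mm, on the underside.
- deck: Fixed white deck of the stand, 200 mm wide, sloping 25 degrees, low edge towards the robot, from x = -65 to +135 mm. Origin: on its upper surface, midway between the two dowel pins, 85 mm above the table. x up the slope, y left along the line of pins, z square out of the deck. Plate home: origins coincide, plate y along deck y (either way round), bar running up the slope, its centre line 40 mm above the deck.
- pin_left (a point): Tip of the left dowel pin, at deck y = +78 mm. The pin stands square to the deck: steel, 8 mm in diameter, 18 mm high, its top 6 mm tapered to 3 mm.
- pin_right (a point): Tip of the right dowel pin, at deck y = -78 mm; the same size.
- clip_hinge (a point): Middle of the clip's hinge axle, at deck x = +120 mm, 40 mm above the deck. The axle lies along the deck's y between two cheeks at y = -24 to -18 and +18 to +24 mm, which reach 50 mm above the deck.
- clip (a joint): Angle of the steel spring clip about its hinge: 0 = home (arm parallel to the deck, pointing down the slope), growing as it swings up, to 1.6 rad. Starts raised, clear of the plate's way. The stiff hinge (about 0.13 N m) keeps it where it is left. The lips of its two sprung jaws touch the bar at about 0.13 rad and pass its widest point at 0.065; it is snapped when fully down at about 0.
- clip_press (a point): Where to push the clip: on the outer face of its arm (strip 26 mm wide, 4 mm thick, reaching 105 mm from the axle), right above the jaws, 92 mm from the axle line and 15 mm out from it. Moves with the clip; home at deck x = +28, y = 0, z = +55 mm. Snapping takes about 6 to 12 N here.
- jar_a: Clear specimen jar with a yellow cap, 42 mm in diameter, 55 mm high, standing on the table nearest the robot. Origin: centre of its underside, z up. To be left standing.
- jar_b: Another such jar, standing between the stand and the plate. Origin and axes as jar_a. To be left standing.
- jar_c: A third such jar, standing to the left. Origin and axes as jar_a. To be left standing.
Mind the look-alikes: they are no part of the job. Several things have the shape of the plate; the one meant has the colours described above.

How it is judged:
By the outcome, as a careful person would: the job done as asked, in the order asked, and still so for the second after the job is handed in, with the robot touching nothing.
It also fails if it takes over 72 s, if anything falls off the work surface, if the arm or the gripper's body presses on something with over 40 N, if the wrist force passes 120 N, or if a joint passes its speed limit or range.

## Robot

A 6-joint arm with a two-finger parallel gripper is mounted at the origin on the work surface. World frame = base frame: x ahead of the robot, y to its left, z up, the work surface at z = 0. Lengths are in m, angles in degrees, forces in N, time in s.
With the tool pointing down it reaches from about 0.25 to 0.725 m from the base axis. Payload 9.7 kg.
Tool frame: the origin (TCP) lies between the finger pads; the fingertips stand 11 mm ahead of it and the grasp point (between the pads) lies 8 mm behind it; z points along the fingers, x is the direction in which the jaws open and shut, and the axes are right-handed (so a half turn about z gives the same grasp; the last joint's range is limited). The gripper opens to 85 mm and grips with 20 to 120 N. Pads are 22 mm wide; open, the fingers measure 114 mm over their backs; the gripper's body (76 mm by 85 mm) begins 54 mm behind the grasp point. The pads swing forward as they close: fully open they stand 13 mm farther back than shut.
Start: joints at [65.145, 4.979, 10.078, 95.1, 0, 90], TCP at [0.231, 0.499, 0.242] pointing down, gripper open.
Joint ranges: [-179.16, 179.16], [-48.56, 103.87], [-65.8, 70.77], [-126.05, 130.52], [-82.76, 87.17], [-180, 180]. Speed limits (degrees/s): [127.2, 127.2, 147.25, 180, 180, 180].

## Interface

Orientations are given as [roll, pitch, yaw] about the fixed x, y, z axes, in that order (R = Rz(yaw) Ry(pitch) Rx(roll)).
In Python, from workcell import get_obs, camera, job_done gives the robot as it stands.
- The arm moves only by the tool arm_command, never from a script. Its argument "increments" is a list of rows, each a list of 2 entries, a list of its own where there are three numbers: the shift along the tool's x, y, z in units of 25 mm (1.0 is 25 mm), then the turn about the tool's z in units of 6 degrees (1.0 is 6 degrees). In form: [[[dx, dy, dz], roll], ...]. A call has 1 to 5 rows; each row is the pose to reach, as a shift and turn from the pose measured when the call began, along the tool's axes at that moment; what a row does not reach only later rows make up. A row lasts 1/10 s, in which the tool goes at most 50 mm and 8.59 degrees, less where a joint would pass 70% of its speed; a pose out of reach is approached as far as the arm can. A call with a gripper value outside its range is refused whole. "claw" is the closure, from -1 (fully open) to 1 (shut), so that 0 is half open, set as the call begins (left out, the last holds). The fingers move at their own pace and stop on an object; "force" is the grip in N (left out, the last holds). Time passes only in rows, so rows that repeat a pose let the fingers close. It gives the time, the measured TCP pose, the force and the opening at its end, in the units of the state.
- get_obs(): the state, without advancing time (a new reading comes with each control period).
- camera(name): name is "scene" or "top" or "wrist"; returns a dict with "frame" (400x640x3 uint8, red, green, blue), "range_z" (400x640 float32, m along the optical axis (not along the pixel's ray), 0 where there is no reading), "K" (3x3 intrinsics, pixels), "k1" (the pictures are not rectified: a ray, as slopes to the right and down, at radius r is drawn at 1 + k1 r^2 times it, then the intrinsics apply), "R" (3x3) and "t" (3): a world point X has camera coordinates R X + t; the wrist camera has in their place "hand_eye" (4x4, takes a point from camera to tool coordinates, whose origin is the TCP and whose axes are the tool frame's). Camera axes: x right, y down, z forward; pixel columns grow to the right and rows downward; lengths in m; the calibration is good to about 2 mm. A picture is of the moment at which its call begins: read the wrist's pose just before it.
- job_done(): hands the job in, once; it reports no verdict.
The state is a dict: "time": time; "q": joint angles; "qd": joint speeds; "joint_efforts": joint torques, N m; "ee_pos": TCP position; "tcp_rot": TCP orientation; "wrist_force": force on the tool from outside, world axes, zero at the start; "torque": the same for the moment, N m; "opening": finger opening in m.
Only numpy, scipy, OpenCV 4.12 (cv2) and the standard library are available. Lean on these libraries where they do the work, as an engineer would, in place of code of your own. Each camera call takes 0.05 s, during which the arm holds its last target.

## Working session

There is one attempt and no reset: what is moved stays moved. The work goes in short steps, Python scripts to look and compute and a tool call to move; the robot and the scene stay as the last step left them, time stands still between calls to the robot, and variables do not carry over. Pictures are saved under pics/ and viewed, and the job is handed in when it is done.

Besides the shell and the picture viewer there is one more tool, called after "Emit:" as name(argument=value, ...), one argument or row to a line, values as JSON. arm_command: Moves the arm, as the interface text tells. Its arguments: {"type":"object","properties":{"increments":{"type":"array"},"claw":{"type":"number"},"force":{"type":"number"}},"required":["increments"]}

```bash
mkdir -p pics; ls
cat > h.py <<'E'
import numpy as np, cv2
from workcell import get_obs, camera, job_done
from scipy.spatial.transform import Rotation as Ro
np.set_printoptions(precision=4,suppress=True)
def save(img,name): cv2.imwrite('pics/'+name+'.png',cv2.cvtColor(img,cv2.COLOR_RGB2BGR))
E
python3 - <<'E'
from h import *
import pickle
o=get_obs();print(o)
d={}
for n in ['scene','top','wrist']:
    c=camera(n);d[n]=c;save(c['frame'],n+'0');print(n,c['K'].tolist(),c['k1'],[ (k,c[k]) for k in c if k in('R','t','hand_eye')])
d['obs']=o
pickle.dump(d,open('d0.pkl','wb'))
E
```

```text
pics
{'time': 0.0, 'q': array([65.1454,  5.0116, 10.0328, 95.1011, -0.0022, 90.0011]), 'qd': array([-0.0064, -0.0283,  0.0116,  0.0885,  0.0447, -0.0988]), 'joint_efforts': array([  0.0022, -52.0372,  46.4816,   0.0158,   0.0001,   0.    ]), 'ee_pos': array([0.2311, 0.4988, 0.2416]), 'tcp_rot': array([179.9978,   0.0799,  65.1442]), 'wrist_force': array([-0.4707,  0.3365,  0.2395]), 'torque': array([-0.0005,  0.0852,  0.005 ]), 'opening': 0.08534193899392385}
scene [[394.04055283321844, 0.0, 318.28214110162526], [0.0, 394.04055283321844, 199.88861801555942], [0.0, 0.0, 1.0]] -0.05285106663519311 [('R', array([[-0.2477,  0.9687, -0.0179],
       [ 0.7733,  0.1865, -0.6059],
       [-0.5836, -0.1639, -0.7953]])), ('t', array([ 0.0633, -0.3555,  1.3348]))]
top [[374.4098491400565, 0.0, 322.61583484629114], [0.0, 374.4098491400565, 198.8592976737524], [0.0, 0.0, 1.0]] 0.01927959966900064 [('R', array([[ 0.0263, -0.9996, -0.0112],
       [-0.9886, -0.0244, -0.1484],
       [ 0.1481,  0.015 , -0.9889]])), ('t', array([0.0567, 0.5564, 0.9775]))]
wrist [[328.2394457538121, 0.0, 318.1727385496234], [0.0, 328.2394457538121, 194.06837536498975], [0.0, 0.0, 1.0]] -0.011630727825647237 [('hand_eye', array([[ 1.    , -0.0001, -0.0004,  0.0007],
       [ 0.0002,  0.9649,  0.2627, -0.0676],
       [ 0.0004, -0.2627,  0.9649, -0.1309],
       [ 0.    ,  0.    ,  0.    ,  1.    ]]))]
```

View pics/scene0.png

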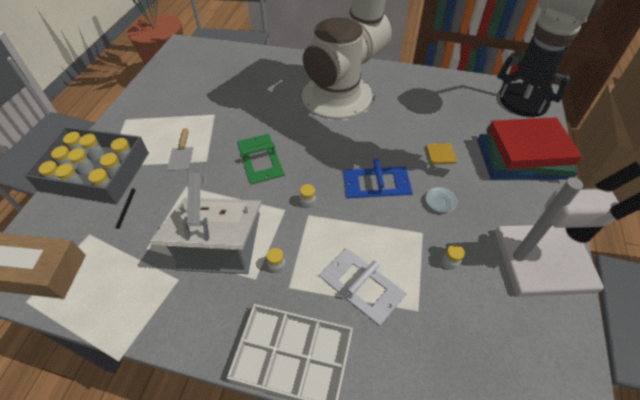

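View pics/top0.png

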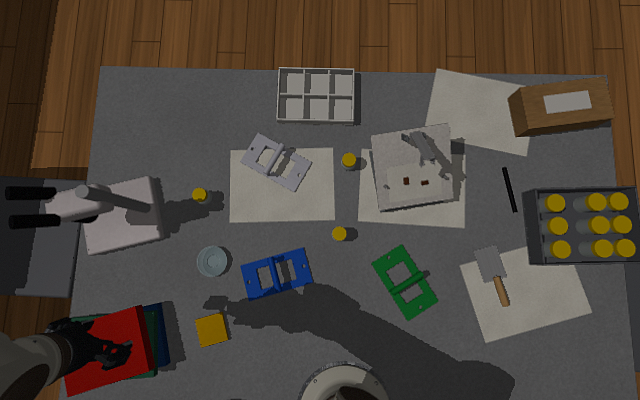

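View pics/wrist0.png

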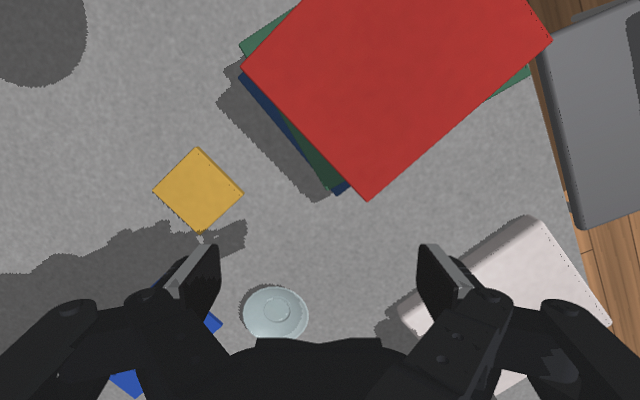

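The scene holds three plate-shaped things in the top view: grey (277,163), blue (277,273) and green (404,281). Only the grey one is bare aluminium and so fits the description. I'll enlarge it to confirm.

Run:
```python
from h import *
import pickle
d=pickle.load(open('d0.pkl','rb'))
f=d['top']['frame']
a=cv2.resize(f[115:220,220:345],None,fx=6,fy=5.5,interpolation=cv2.INTER_CUBIC)
save(a,'c_plate')
save(cv2.resize(f[110:230,350:480],None,fx=5,fy=5,interpolation=cv2.INTER_CUBIC),'c_stand')
f=d['scene']['frame']
save(cv2.resize(f[165:285,145:275],None,fx=5,fy=5,interpolation=cv2.INTER_CUBIC),'c_stand2')
```

```text
(no output)
```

View pics/c_plate.png

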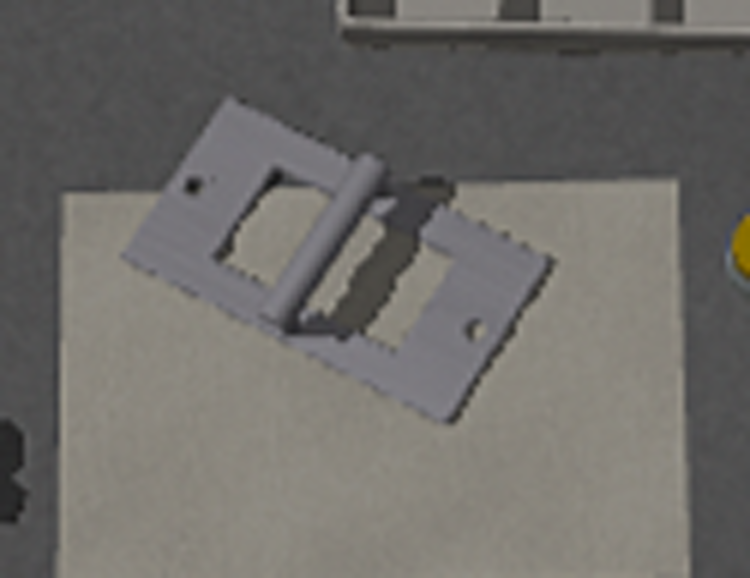

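View pics/c_stand.png

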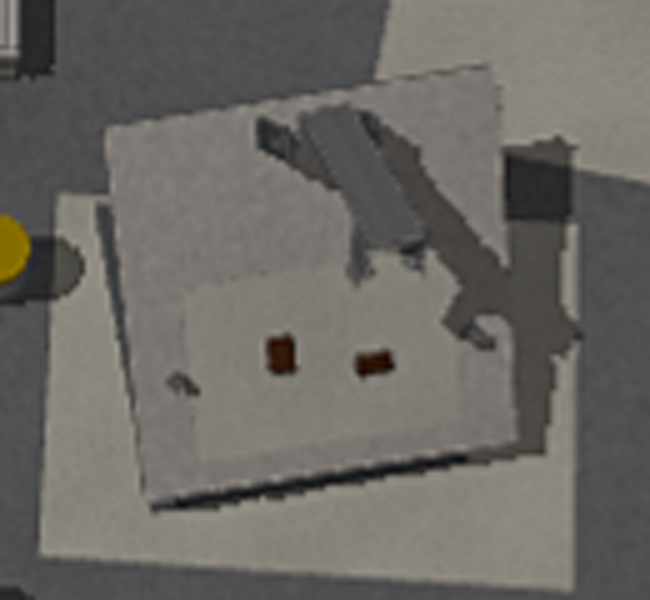

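View pics/c_stand2.png

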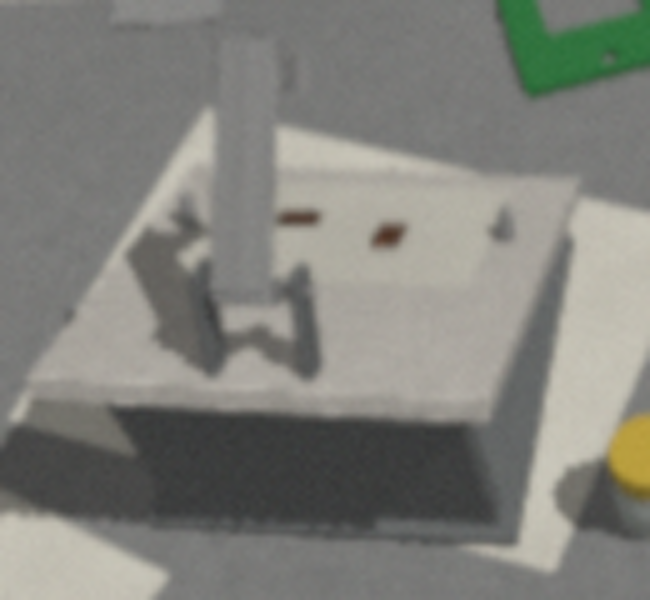

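The enlarged crop confirms it: bare grey plate, window, bar and holes at top px (252,149) and (299,175). The stand's pins are at about (387,187) and (445,177), and its clip arm is raised.

```bash
cat >> h.py <<'E'
def rays(c,uv):
    uv=np.atleast_2d(np.asarray(uv,float)); K=c['K']
    p=np.stack([(uv[:,0]-K[0,2])/K[0,0],(uv[:,1]-K[1,2])/K[1,1]],1); s=p.copy()
    for _ in range(8): s=p/(1+c['k1']*(s**2).sum(1,keepdims=True))
    return np.c_[s,np.ones(len(s))]
def ext(c,o=None):  # camera->world R,t
    if 'R' in c: return c['R'].T, -c['R'].T@c['t']
    T=c['hand_eye']; Rw=Ro.from_euler('xyz',o['tcp_rot'],degrees=True).as_matrix()
    return Rw@T[:3,:3], Rw@T[:3,3]+o['ee_pos']
def onplane(c,uv,n,d,o=None): # n.X=d
    R,t=ext(c,o); r=rays(c,uv)@R.T; n=np.asarray(n,float)
    return t+r*((d-t@n)/(r@n))[:,None]
def cloud(c,o=None):
    v,u=np.mgrid[0:400,0:640]; r=rays(c,np.c_[u.ravel(),v.ravel()]); R,t=ext(c,o)
    X=(r*c['range_z'].reshape(-1,1))@R.T+t; X[c['range_z'].ravel()==0]=np.nan
    return X.reshape(400,640,3)
def proj(c,X,o=None):
    R,t=ext(c,o); p=(np.atleast_2d(X)-t)@R; s=p[:,:2]/p[:,2:]; s=s*(1+c['k1']*(s**2).sum(1,keepdims=True))
    return s@np.diag([c['K'][0,0],c['K'][1,1]])+c['K'][:2,2]
E
python3 - <<'E'
from h import *
import pickle
d=pickle.load(open('d0.pkl','rb'))
c=d['top']; X=cloud(c)
# plate
P=onplane(c,[[252.2,148.6],[299.2,175]],[0,0,1],.006); print('holes',P,np.linalg.norm(P[0]-P[1]),P.mean(0), np.degrees(np.arctan2(*(P[0]-P[1])[[1,0]])))
s=X[125:200,225:325].reshape(-1,3)
b=s[(s[:,2]>.04)&(s[:,2]<.06)]; 
m=b.mean(0); print('bar',len(b),m,np.linalg.svd(b[:,:2]-m[:2],full_matrices=False)[2][0],b[:,2].max())
tb=X[205:215,240:320].reshape(-1,3); print('table z',np.nanmedian(tb[:,2]))
# deck plane
poly=np.array([[373,138],[400,134],[404,160],[445,165],[451,196],[382,208]]);mk=np.zeros((400,640),np.uint8);cv2.fillPoly(mk,[poly],1)
q=X[mk>0];q=q[np.isfinite(q[:,0])]
for _ in range(5):
    m=q.mean(0);n=np.linalg.svd(q-m,full_matrices=False)[2][2];n*=np.sign(n[2]);r=(q-m)@n;q=q[abs(r)<.004]
print('deck n',n,'tilt',np.degrees(np.arccos(n[2])),np.degrees(np.arctan2(n[1],n[0])),len(q),'m',m,r.std())
D=n@m
C=onplane(c,[[371,136],[448,123],[453.6,198],[380,211]],n,D);print('corners',C,[np.linalg.norm(C[i]-C[(i+1)%4]) for i in range(4)])
pp=onplane(c,[[386.6,187],[445,177]],n,D+.009);print('pins mid',pp,np.linalg.norm(pp[0]-pp[1]),pp.mean(0))
for nm in ['scene']:
    c2=d['scene'];X2=cloud(c2)
    print('table',np.nanmedian(X2[100:110,220:235,2]))
E
```

```text
holes [[0.7014 0.2781 0.006 ]
 [0.6271 0.1399 0.006 ]] 0.1568704133832981 [0.6643 0.209  0.006 ] 61.7311567386728
bar 214 [0.6645 0.209  0.0468] [-0.8831  0.4692] 0.05280677780421483
table z 0.0005279087538136995
deck n [-0.4194 -0.0757  0.9047] tilt 25.22266747304942 -169.76275897493207 3246 m [ 0.6108 -0.1473  0.0909] 0.0014913683993633094
corners [[ 0.7023 -0.0479  0.1416]
 [ 0.7398 -0.2401  0.1429]
 [ 0.5632 -0.2781  0.0579]
 [ 0.5237 -0.0831  0.0559]] [np.float64(0.19585829272853547), np.float64(0.19956347604809424), np.float64(0.19892775832135612), np.float64(0.2012524830825639)]
pins mid [[ 0.5824 -0.0949  0.092 ]
 [ 0.6121 -0.2455  0.0932]] 0.15345998579789866 [ 0.5972 -0.1702  0.0926]
table -0.0001263128073745734
```

```bash
cat >> h.py <<'E'
YAW=11.0; O=np.array([.601,-.169,.085])
RD=Ro.from_euler('z',YAW,degrees=True).as_matrix()@Ro.from_euler('y',-25,degrees=True).as_matrix() # columns deck x,y,z
def deck(X): return (np.atleast_2d(X)-O)@RD
def world(p): return np.atleast_2d(p)@RD.T+O
E
python3 - <<'E'
from h import *
import pickle
d=pickle.load(open('d0.pkl','rb'))
print(RD)
for nm in ['top','scene']:
    c=d[nm]; X=cloud(c).reshape(-1,3); p=deck(X)
    k=(abs(p[:,1])<.03)&(p[:,2]>.06)&(p[:,2]<.2)&(abs(p[:,0])<.16)
    q=p[k]; print(nm,len(q))
    for lo in np.arange(.06,.16,.015):
        z=q[(q[:,2]>=lo)&(q[:,2]<lo+.015)]
        if len(z): print(lo.round(3),len(z),'x',np.percentile(z[:,0],[5,50,95]),'y',np.percentile(z[:,1],[5,50,95]))
    # jars
    hsv=cv2.cvtColor(c['frame'],cv2.COLOR_RGB2HSV); m=cv2.inRange(hsv,(20,150,90),(32,255,255))
    n,l,s,ce=cv2.connectedComponentsWithStats(m)
    for i in range(1,n):
        if 40<s[i,4]<400: print('jar',ce[i].round(1),s[i,4],onplane(c,ce[i],[0,0,1],.055))
    # pins tips
    print('pin tips px',proj(c,world([[0,.078,.018],[0,-.078,.018],[0,.078,0],[0,-.078,0]])))
E
```

```text
[[ 0.8897 -0.1908 -0.4149]
 [ 0.1729  0.9816 -0.0806]
 [ 0.4226  0.      0.9063]]
top 358
0.06 41 x [0.1212 0.1244 0.1276] y [-0.0099  0.0026  0.0126]
0.075 52 x [0.1133 0.1173 0.1209] y [-0.0082  0.0029  0.014 ]
0.09 56 x [0.1056 0.1091 0.113 ] y [-0.0091  0.0027  0.0137]
0.105 70 x [0.0741 0.1006 0.1049] y [-0.01    0.0024  0.0163]
0.12 106 x [0.0704 0.091  0.0975] y [-0.0119  0.0049  0.0168]
0.135 33 x [0.0858 0.0886 0.091 ] y [-0.0092  0.0018  0.0139]
jar [348.6 159.2] 149 [[0.664  0.0028 0.055 ]]
jar [198.5 193.7] 137 [[0.5586 0.4057 0.055 ]]
jar [554.9 202.5] 281 [[ 0.5581 -0.5438  0.055 ]]
jar [557.6 225.4] 289 [[ 0.4977 -0.5468  0.055 ]]
jar [338.8 233.2] 157 [[0.4619 0.0253 0.055 ]]
jar [560.3 248.9] 295 [[ 0.4368 -0.5496  0.055 ]]
pin tips px [[386.7612 187.7711]
 [446.6232 177.7753]
 [385.2188 186.0547]
 [444.0222 176.2369]]
scene 550
0.06 96 x [0.119  0.1237 0.1273] y [-0.0104  0.0005  0.0114]
0.075 97 x [0.1114 0.1159 0.1196] y [-0.0095  0.0003  0.0118]
0.09 100 x [0.1037 0.108  0.1125] y [-0.0108  0.0017  0.0118]
0.105 108 x [0.0732 0.1    0.105 ] y [-0.0108  0.0011  0.0139]
0.12 127 x [0.079  0.0921 0.0974] y [-0.0122  0.0033  0.0145]
0.135 22 x [0.0868 0.0882 0.0903] y [-0.0092  0.0007  0.0116]
jar [ 79.7 139. ] 333 [[ 0.4339 -0.6884  0.055 ]]
jar [119.2 144.4] 176 [[ 0.4272 -0.5548  0.055 ]]
jar [ 67.9 153.9] 342 [[ 0.496  -0.6855  0.055 ]]
jar [109.  159.9] 176 [[ 0.4893 -0.5497  0.055 ]]
jar [ 55.8 169.4] 381 [[ 0.5567 -0.6824  0.055 ]]
jar [ 97.7 175.7] 199 [[ 0.5493 -0.5474  0.055 ]]
jar [307.1 190.9] 132 [[0.4668 0.0252 0.055 ]]
jar [455.2 252.5] 199 [[0.5616 0.4034 0.055 ]]
jar [274.4 256. ] 182 [[0.6682 0.0028 0.055 ]]
pin tips px [[245.3641 205.4165]
 [181.4256 203.0351]
 [245.9513 212.0307]
 [182.5618 209.5866]]
```

The stand model fits both views. The projected pin tips land on the seen pins, and the jars are at (0.665, 0.003), (0.560, 0.405) and (0.464, 0.025). The clip stands at about 64°, and at that angle its jaws would foul the gripper body at plate home. So I'll first swing it further up with shut fingers.

```bash
cat >> h.py <<'E'
def inc(xyz,yaw,o=None):
    o=o or get_obs(); R=Ro.from_euler('xyz',o['tcp_rot'],degrees=True).as_matrix()
    s=R.T@(np.asarray(xyz)-o['ee_pos'])/.025; r=-((yaw-o['tcp_rot'][2]+180)%360-180)/6
    print('inc',s.round(3),'roll',r.round(3),'from',o['ee_pos'],o['tcp_rot'],'t',round(o['time'],2),'F',o['wrist_force'],'op',round(o['opening'],4))
def hz(h,y,z): # horizontal distance upslope, left, world height
    c,s=np.cos(np.radians(YAW)),np.sin(np.radians(YAW))
    return np.array([O[0]+c*h-s*y,O[1]+s*h+c*y,z])
E
python3 -c "
from h import *
print(hz(-.04,0,.222));inc(hz(-.04,0,.222),101)"
```

```text
[ 0.5617 -0.1766  0.222 ]
inc [-18.959  23.358   0.809] roll -5.976 from [0.2311 0.4989 0.2418] [179.9999   0.0553  65.143 ] t 0.15 F [0.7416 0.2855 1.4438] op 0.0853
```

Emit:
arm_command(
  increments=[
    [[-1.3,1.6,0],-0.6],
    [[-2.6,3.2,0],-1.2],
    [[-3.9,4.8,0],-1.8],
    [[-5.2,6.4,0],-2.4],
    [[-6.5,8,0],-3],
  ],
  claw=1,
  force=30,
)

```text
time: 0.65
ee_pos: [0.3411, 0.2726, 0.2418]
tcp_rot: [-180.0, 0.1, 83.3]
wrist_force: [1.5, 0.1, 0.1]
opening: 0.012
```

```bash
python3 -c "
from h import *
inc(hz(-.04,0,.222),101)"
```

```text
inc [-16.822  10.852   0.805] roll -2.945 from [0.3411 0.2726 0.2418] [-179.9918    0.0522   83.3284] t 0.65 F [1.5216 0.0645 0.0706] op 0.012
```

Emit:
arm_command(
  increments=[
    [[-1.6,1.0,0],-0.6],
    [[-3.3,2.1,0],-1.2],
    [[-5,3.2,0],-1.8],
    [[-6.7,4.3,0],-2.4],
    [[-8.4,5.4,0.3],-2.9],
  ],
)

```text
time: 1.15
ee_pos: [0.4502, 0.0489, 0.2355]
tcp_rot: [179.9, 0.1, 100.9]
wrist_force: [1.3, 1.2, -0.3]
opening: -0.0002
```

```bash
python3 -c "
from h import *
inc(hz(-.04,0,.222),101)"
```

```text
inc [-9.701  2.681  0.554] roll -0.023 from [0.4502 0.0489 0.2355] [179.9296   0.0502 100.8634] t 1.15 F [ 1.3338  1.2081 -0.3158] op -0.0002
```

Emit:
arm_command(
  increments=[
    [[-1.9,0.5,0],0],
    [[-3.8,1,0.1],0],
    [[-5.8,1.6,0.3],0],
    [[-7.7,2.1,0.4],0],
    [[-9.2,2.6,0.5],0],
  ],
)

```text
time: 1.65
ee_pos: [0.5578, -0.1674, 0.2227]
tcp_rot: [180.0, 0.0, 100.8]
wrist_force: [0.2, 0.8, 1.4]
opening: -0.0001
```

```bash
python3 -c "
from h import *
inc(hz(-.04,0.002,.222),101)
o=get_obs();c=camera('wrist');save(c['frame'],'w1')"
```

```text
inc [-0.314  0.085  0.028] roll -0.034 from [ 0.5578 -0.1674  0.2227] [179.9559   0.0467 100.7978] t 1.65 F [0.2164 0.7772 1.4019] op -0.0001
```

View pics/w1.png

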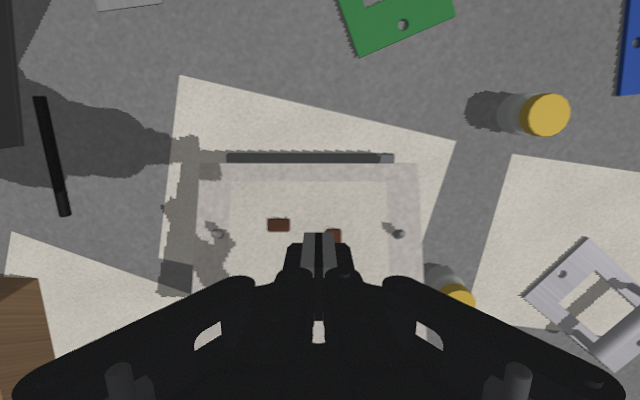

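Shut fingers now stand in front of the clip, with the pins at px (217,233) and (398,233). They share a row, so the yaw is right.

Emit:
arm_command(
  increments=[
    [[-0.3,0.4,0],0],
    [[-0.3,0.8,0],0],
    [[-0.3,1.2,0],0],
    [[-0.3,1.6,0],0],
    [[-0.3,2.0,0],0],
  ],
)

```text
time: 2.2
ee_pos: [0.6081, -0.1682, 0.2215]
tcp_rot: [-179.7, 0.1, 100.7]
wrist_force: [-46.0, -3.1, 31.2]
opening: -0.0002
```

Emit:
arm_command(
  increments=[
    [[0,0.2,0],0],
    [[0,0.4,0],0],
    [[0,0.6,0],0],
    [[0,0.6,0],0],
  ],
)

```text
time: 2.6
ee_pos: [0.6229, -0.1645, 0.223]
tcp_rot: [-179.7, 0.1, 100.8]
wrist_force: [-6.8, -0.6, 5.2]
opening: 0.0001
```

```bash
cat > clip.py <<'E'
from h import *
import sys
o=get_obs();print(o['ee_pos'],o['wrist_force'],o['time'])
c=camera('scene');save(c['frame'],sys.argv[1]); p=deck(cloud(c).reshape(-1,3))
k=(abs(p[:,1])<.03)&(p[:,2]>.06)&(p[:,2]<.2)&(p[:,0]<.17)&(p[:,0]>.0)
q=p[k]
for lo in np.arange(.06,.18,.015):
    z=q[(q[:,2]>=lo)&(q[:,2]<lo+.015)]
    if len(z): print(lo.round(3),len(z),'x',np.percentile(z[:,0],[5,50,95]),'y',np.percentile(z[:,1],[5,50,95]))
save(cv2.resize(c['frame'][130:290,130:290],None,fx=3.5,fy=3.5,interpolation=cv2.INTER_CUBIC),sys.argv[1]+'c')
E
python3 clip.py s2
```

```text
[ 0.6229 -0.1645  0.223 ] [-6.8391 -0.611   5.1887] 2.6
0.06 84 x [0.1275 0.1302 0.1325] y [-0.0111  0.0006  0.0114]
0.075 84 x [0.1253 0.128  0.1299] y [-0.0101  0.0002  0.0118]
0.09 87 x [0.1228 0.1251 0.1276] y [-0.0106  0.001   0.0117]
0.105 113 x [0.0818 0.1219 0.1246] y [-0.0106  0.0026  0.0117]
0.12 130 x [0.0919 0.1188 0.1219] y [-0.0103  0.006   0.0147]
0.135 183 x [0.0992 0.107  0.1195] y [-0.0241  0.0024  0.0249]
0.15 163 x [0.0907 0.1092 0.12  ] y [-0.0278  0.008   0.0256]
0.165 116 x [0.1126 0.1222 0.1272] y [-0.0153  0.0004  0.0226]
```

View pics/s2c.png

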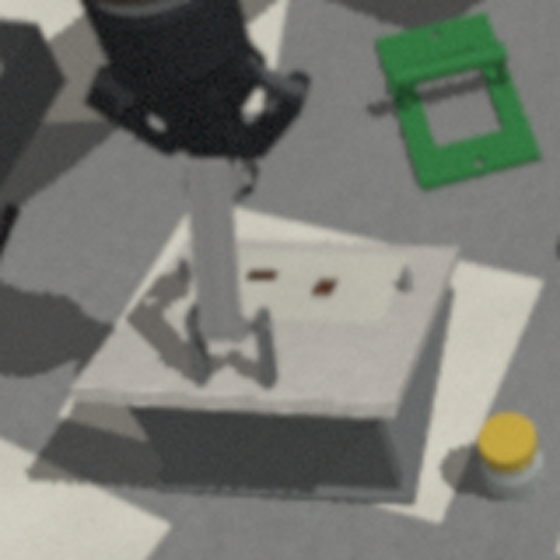

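The clip is at about 79° now. The force spiked to about 46 N on the fingertips, so I'll push slower from here.

Emit:
arm_command(
  increments=[
    [[0,0.1,0],0],
    [[0,0.2,0],0],
    [[0,0.3,0],0],
    [[0,0.4,0],0],
  ],
)

```text
time: 3.05
ee_pos: [0.6311, -0.1629, 0.2279]
tcp_rot: [-179.8, 0.3, 100.8]
wrist_force: [-22.5, -4.0, 31.6]
opening: 0.0001
```

```bash
python3 clip.py s3
```

```text
[ 0.6311 -0.1629  0.2279] [-22.4892  -4.007   31.6147] 3.05
0.06 78 x [0.1311 0.1331 0.1352] y [-0.0103  0.0014  0.0115]
0.075 85 x [0.1293 0.1318 0.1336] y [-0.0109  0.0013  0.0115]
0.09 79 x [0.1283 0.1308 0.1324] y [-0.0107  0.0004  0.0112]
0.105 108 x [0.0924 0.129  0.1315] y [-0.0108  0.0027  0.0112]
0.12 130 x [0.0933 0.1275 0.13  ] y [-0.0105  0.0066  0.0144]
0.135 182 x [0.106  0.1164 0.129 ] y [-0.0221  0.0022  0.0232]
0.15 171 x [0.1007 0.1182 0.129 ] y [-0.0276  0.0068  0.0263]
0.165 125 x [0.1183 0.1317 0.1364] y [-0.0155  0.0003  0.0224]
```

Emit:
arm_command(
  increments=[
    [[0,-0.4,0],0],
    [[0,-1,0],0],
    [[0,-2.0,-0.3],0],
    [[0,-3,-1],0],
    [[0,-4,-1],0],
  ],
  claw=-1,
)

```text
time: 3.6
ee_pos: [0.5329, -0.1809, 0.2558]
tcp_rot: [-179.9, 0.4, 100.9]
wrist_force: [-0.3, -0.2, 1.1]
opening: 0.0722
```

```bash
python3 clip.py s4; python3 -c "
from h import *
o=get_obs();c=camera('wrist');save(c['frame'],'w2')
inc([.6644,.2090,.15],61.7)"
```

```text
[ 0.5329 -0.1809  0.2558] [-0.3315 -0.2457  1.0815] 3.6
0.06 81 x [0.1297 0.1323 0.1345] y [-0.0109 -0.0003  0.012 ]
0.075 82 x [0.1289 0.1309 0.1329] y [-0.0107  0.0008  0.0117]
0.09 88 x [0.1268 0.1295 0.1312] y [-0.0106  0.0001  0.0112]
0.105 86 x [0.1257 0.1279 0.1296] y [-0.0112  0.0007  0.0119]
0.12 115 x [0.1013 0.1255 0.1277] y [-0.01    0.0054  0.0146]
0.135 81 x [0.1066 0.1252 0.1273] y [-0.0104  0.0012  0.0137]
inc [14.373  8.139  4.097] roll 6.511 from [ 0.5317 -0.1812  0.2554] [-179.894     0.4068  100.7651] t 3.7 F [0.7506 0.4735 0.5037] op 0.0848
```

View pics/s4c.png

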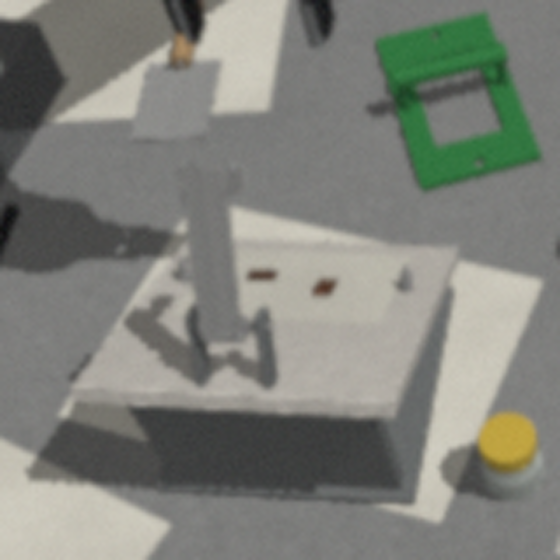

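View pics/w2.png

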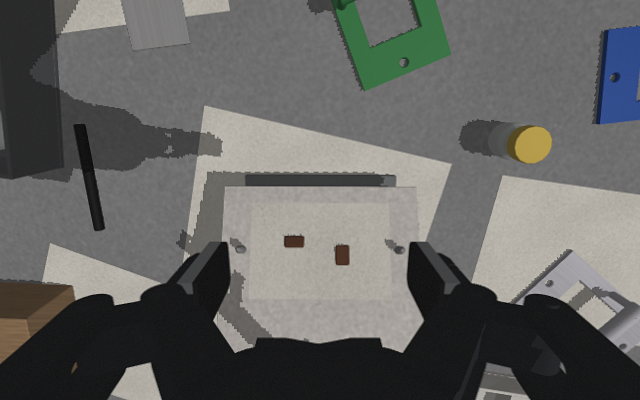

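The clip stays at about 84°. Next, over to the plate.

Emit:
arm_command(
  increments=[
    [[1.6,0.9,0],1.2],
    [[3.2,1.8,0],2.4],
    [[4.8,2.7,0],3.6],
    [[6.4,3.6,0.2],4.8],
    [[8,4.5,0.5],6],
  ],
)

```text
time: 4.2
ee_pos: [0.6057, 0.039, 0.2412]
tcp_rot: [179.8, 0.4, 64.5]
wrist_force: [1.4, -0.3, -0.4]
opening: 0.0854
```

```bash
python3 -c "
from h import *
inc([.6644,.2090,.17],61.7)"
```

```text
inc [ 7.165 -0.818  2.8  ] roll 0.47 from [0.6057 0.039  0.2412] [179.7933   0.3596  64.519 ] t 4.2 F [ 1.3757 -0.3477 -0.414 ] op 0.0854
```

Emit:
arm_command(
  increments=[
    [[1.5,-0.2,0.5],0.1],
    [[3,-0.4,1],0.2],
    [[4.5,-0.5,1.6],0.3],
    [[6,-0.7,2.2],0.4],
    [[7.2,-0.8,2.8],0.5],
  ],
)

```text
time: 4.7
ee_pos: [0.6655, 0.213, 0.1685]
tcp_rot: [179.8, 0.3, 61.6]
wrist_force: [0.1, -0.9, 0.4]
opening: 0.0856
```

```bash
python3 -c "
from h import *
o=get_obs();c=camera('wrist');save(c['frame'],'w3')
import pickle;pickle.dump((o,c),open('w3.pkl','wb'))
inc([.6644,.2090,.032],61.7)"
```

```text
inc [-0.239  0.097  5.307] roll -0.001 from [0.6655 0.2163 0.1646] [179.9685   0.4277  61.6947] t 4.75 F [-2.5806  1.4943 -3.8086] op 0.085
```

View pics/w3.png

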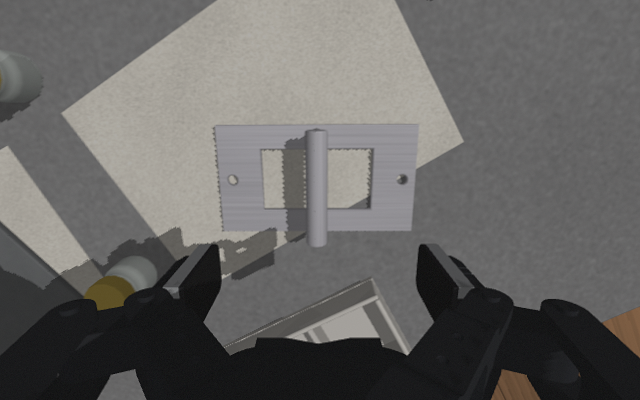

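The wrist view shows the grey plate, with holes at (233,180) and (403,180) and the bar at column 317. It is square to the jaws.

```bash
python3 -c "
from h import *
o=get_obs();c=camera('wrist');save(c['frame'],'w4')
f=c['frame']
g=cv2.cvtColor(f,cv2.COLOR_RGB2HSV)
print(f[135,240],f[180,233],f[180,403])
P0=proj(c,[[.7014,.2781,.006],[.6271,.1399,.006],[.6644,.209,.049]],o);print(P0)
for p in P0[:2]:
  u,v=p.round().astype(int); 
  print(cv2.cvtColor(f,cv2.COLOR_RGB2GRAY)[v-7:v+8,u-8:u+9])
inc([.6644,.2090,.032],61.7)
"
```

```text
[150 148 153] [136 134 138] [83 82 84]
[[397.7412 184.7071]
 [224.9457 184.5479]
 [309.6715 197.751 ]]
[[143 144 144 144 141 138 126 103  97  97  94  91 106 126 141 145 144]
 [144 144 144 143 141 147 152 123  96  95  85  72  76  95 125 144 146]
 [146 147 146 142 148 165 175 151  85  79  67  59  64  83 110 139 147]
 [144 143 142 145 160 165 153 123  61  58  61  59  62  75  98 128 146]
 [142 142 141 144 151 139 113  94  73  60  62  60  62  72  88 120 146]
 [146 147 147 139 118 107 103 105  92  60  61  62  64  77  94 127 149]
 [147 146 148 139 110 104 103 105  98  71  62  63  69  85 107 130 148]
 [142 143 145 142 123  99 102  99  89  76  63  68  77  94 117 136 143]
 [142 142 142 145 134 108 100  88  65  65  69  74  92 110 128 142 142]
 [146 145 144 146 146 137 122 107  91  90  94 104 114 130 142 145 145]
 [145 145 144 145 145 150 147 135 123 123 126 134 134 142 147 145 145]
 [144 144 143 144 143 144 145 144 144 140 142 141 144 145 144 144 143]
 [144 143 142 143 143 142 143 143 144 145 145 143 143 143 143 143 143]
 [143 143 143 143 143 143 143 143 144 143 143 143 142 143 144 143 144]
 [1
[... 573 characters left out ...]
39 139 139 142 144 128 109 133 162 168 163 166 164 135  98 116]
 [139 138 139 138 139 143 141 113 110 132 151 156 160 143  92 106 126]
 [139 138 138 138 139 141 144 136 122 113 111 121 128 115 106 119 136]
 [137 137 136 137 137 137 139 142 142 131 117 109 110 114 126 133 139]
 [137 136 137 136 136 137 137 139 139 138 137 134 134 133 135 139 138]
 [139 140 138 139 138 139 140 139 139 139 139 139 140 139 140 141 139]
 [140 140 140 140 141 140 140 140 141 140 139 141 141 141 141 141 142]
 [141 140 142 142 141 142 142 142 142 142 141 142 143 143 142 143 142]]
inc [-0.139  0.082  5.339] roll 0.008 from [0.6648 0.2141 0.1654] [179.9867   0.5087  61.7474] t 4.8 F [-0.635   0.5052  0.0116] op 0.0854
```

Emit:
arm_command(
  increments=[
    [[-0.1,-0.28,1],0],
    [[-0.1,-0.28,2.2],0],
    [[-0.1,-0.28,3.4],0],
    [[-0.1,-0.28,4.6],0],
    [[-0.1,-0.28,5.2],0],
  ],
)

```text
time: 5.3
ee_pos: [0.6557, 0.2141, 0.0325]
tcp_rot: [-179.9, 0.6, 61.8]
wrist_force: [-1.2, 0.3, -0.1]
opening: 0.0857
```

```bash
python3 -c "
from h import *
c=camera('wrist');save(c['frame'],'w5')
inc([.6613,.2107,.032],61.7)
"
```

```text
inc [ 0.004  0.274 -0.045] roll 0.012 from [0.6552 0.2138 0.0309] [-179.8047    0.7244   61.7692] t 5.35 F [-0.457  -0.7465 -2.089 ] op 0.0854
```

View pics/w5.png

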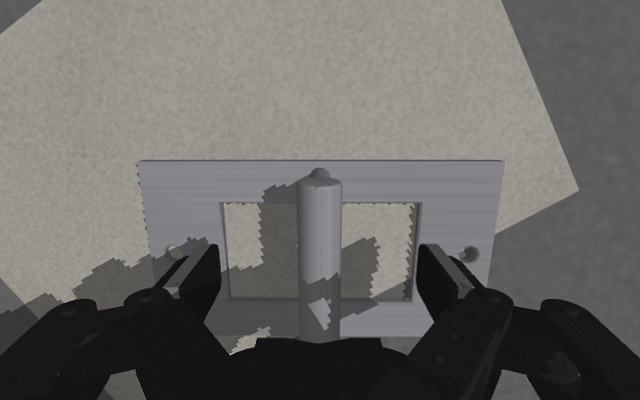

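The bar is centred between the jaws. Closing.

Emit:
arm_command(
  increments=[
    [[0,0.1,0],0],
    [[0,0.1,0],0],
    [[0,0.1,0],0],
    [[0,0.1,0],0],
    [[0,0.1,0],0],
  ],
  claw=1,
  force=40,
)

```text
time: 5.85
ee_pos: [0.658, 0.2129, 0.0321]
tcp_rot: [-179.9, 0.6, 61.8]
wrist_force: [-0.7, -0.2, 2.7]
opening: 0.0162
```

Emit:
arm_command(
  increments=[
    [[0,0,0],0],
    [[0,0,-0.2],0],
    [[0,0,-0.6],0],
    [[0,0,-1.2],0],
    [[0,0,-2],0],
  ],
)

```text
time: 6.35
ee_pos: [0.658, 0.2133, 0.0829]
tcp_rot: [-179.8, 0.7, 61.8]
wrist_force: [0.0, 0.4, -3.9]
opening: 0.0167
```

```bash
python3 -c "
from h import *
o=get_obs();c=camera('wrist');save(c['frame'],'w6');print(o)
X=cloud(c,o); print([X[v,u] for u,v in [(190,180),(450,180),(240,185),(400,185)]])
"
```

```text
{'time': 6.35, 'q': array([18.0987, 25.0098, 16.6739, 82.2735, -0.3581, 46.3299]), 'qd': array([-0.0015, -2.8889, 19.8002, 21.8793,  0.0698,  0.1859]), 'joint_efforts': array([ -0.0202, -75.3578,  46.0788,  -0.9865,  -0.0444,  -0.0032]), 'ee_pos': array([0.658 , 0.2133, 0.0829]), 'tcp_rot': array([-179.8382,    0.688 ,   61.7716]), 'wrist_force': array([ 0.0214,  0.3635, -3.9241]), 'torque': array([-0.0097, -0.0137,  0.0151]), 'opening': 0.01668051390699867}
[array([0.6001, 0.1722, 0.0554]), array([0.6601, 0.2855, 0.057 ]), array([0.6141, 0.1928, 0.0549]), array([0.6512, 0.263 , 0.0561])]
```

View pics/w6.png

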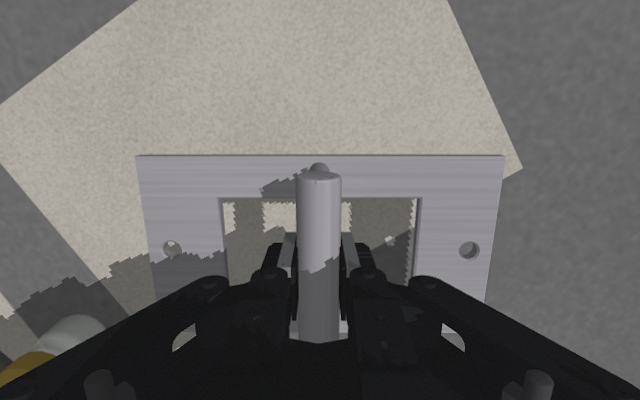

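```bash
python3 -c "
from h import *
o=get_obs();c=camera('wrist')
# hole tops: plane of plate top: bar centre at TCP z+.0079; top at bar-.034
zt=o['ee_pos'][2]+.008-.034
P=onplane(c,[[172,248],[469,250]],[0,0,1],zt,o); R=Ro.from_euler('xyz',o['tcp_rot'],degrees=True).as_matrix()
print(P,np.linalg.norm(P[0]-P[1]),'tool',(P-o['ee_pos'])@R, np.mean((P-o['ee_pos'])@R,0))
g=np.mean((P-o['ee_pos'])@R,0)[1]; t=world([[-g,.04,.04]])[0]+[0,0,-.008]; print(g,t)
inc([.6,.0,.25],101); inc(t+[0,0,.08],101)
"
```

```text
[[0.6275 0.1448 0.0617]
 [0.7011 0.2807 0.0617]] 0.15455834667468923 tool [[-0.0757  0.0044  0.0266]
 [ 0.0788  0.005   0.0254]] [0.0016 0.0047 0.026 ]
0.0046671809882411226 [ 0.5726 -0.1338  0.1113]
inc [-8.718  1.945 -6.47 ] roll -6.539 from [0.66   0.2139 0.0866] [179.8952   0.4073  61.7666] t 6.45 F [ 0.4024 -0.6123 -2.3246] op 0.0167
inc [-13.933   3.507  -4.081] roll -6.539 from [0.66   0.2139 0.0866] [179.8952   0.4073  61.7666] t 6.45 F [ 0.4024 -0.6123 -2.3246] op 0.0167
```

Emit:
arm_command(
  increments=[
    [[0,0,-1],0],
    [[0,0,-2],0],
    [[-0.8,0.2,-3.2],-0.9],
    [[-2,0.4,-4.2],-1.8],
    [[-3.4,0.6,-5],-2.7],
  ],
)

```text
time: 6.95
ee_pos: [0.6332, 0.1326, 0.2135]
tcp_rot: [180.0, 0.4, 78.3]
wrist_force: [-0.4, 0.3, -3.0]
opening: 0.0168
```

Emit:
arm_command(
  increments=[
    [[-1.2,0.8,0],-0.9],
    [[-2.5,1.6,0],-1.8],
    [[-3.8,2.5,0],-2.7],
    [[-5,3.2,0],-3.3],
    [[-6,4,0],-3.8],
  ],
)

```text
time: 7.45
ee_pos: [0.7008, -0.0355, 0.2147]
tcp_rot: [-179.9, 0.2, 101.2]
wrist_force: [5.1, 89.2, 30.5]
opening: 0.0169
```

```bash
python3 -c "
from h import *
t=np.array([ 0.5726, -0.1338,  0.1113])
inc(t+[0,0,.09],101)
"
```

```text
inc [-2.861 -5.793  0.553] roll 0.031 from [ 0.7008 -0.0355  0.2147] [-179.9347    0.2289  101.1831] t 7.45 F [ 5.0549 89.1846 30.5017] op 0.0169
```

I assumed the wrong axes for that leg, and the plate ran into the clip or stand (89 N). I'm backing off the way it came, then looking.

Emit:
arm_command(
  increments=[
    [[0.6,-0.1,0],0],
    [[1.4,-0.3,0],0],
    [[2,-0.5,0],0],
  ],
)

```text
time: 7.75
ee_pos: [0.6784, 0.0119, 0.214]
tcp_rot: [-179.9, 0.2, 101.2]
wrist_force: [-0.7, 0.3, -3.0]
opening: 0.0161
```

```bash
python3 clip.py s5; python3 -c "
from h import *
o=get_obs();c=camera('wrist');save(c['frame'],'w7');print(o)
c=camera('top');save(c['frame'],'t7')
"
```

```text
[0.6784 0.0119 0.214 ] [-0.6637  0.2855 -2.9723] 7.75
0.06 80 x [0.1294 0.1323 0.1341] y [-0.0113  0.001   0.0118]
0.075 84 x [0.1288 0.1313 0.133 ] y [-0.0114  0.0009  0.0116]
0.09 85 x [0.1276 0.1294 0.1312] y [-0.0108 -0.0002  0.0116]
0.105 85 x [0.1253 0.1274 0.1301] y [-0.0103  0.001   0.0116]
0.12 119 x [0.1014 0.1254 0.1279] y [-0.0104  0.0045  0.0145]
0.135 82 x [0.1062 0.1248 0.1272] y [-0.0109  0.0023  0.0139]
{'time': 7.8, 'q': array([  1.2686,  23.1609,  28.7722,  95.6749,  -0.1906, -10.0065]), 'qd': array([-0.8886,  0.4633,  1.6273,  0.8572, -0.0797, -2.3271]), 'joint_efforts': array([ -5.8068, -71.2559,  47.9647,  -0.8017,  -0.793 ,  -0.1718]), 'ee_pos': array([0.6774, 0.0141, 0.2146]), 'tcp_rot': array([-179.9043,    0.1766,  101.2753]), 'wrist_force': array([ 1.3187,  1.5592, -3.5157]), 'torque': array([ 0.1396, -0.1038,  0.0122]), 'opening': 0.01670769311638414}
```

View pics/s5.png

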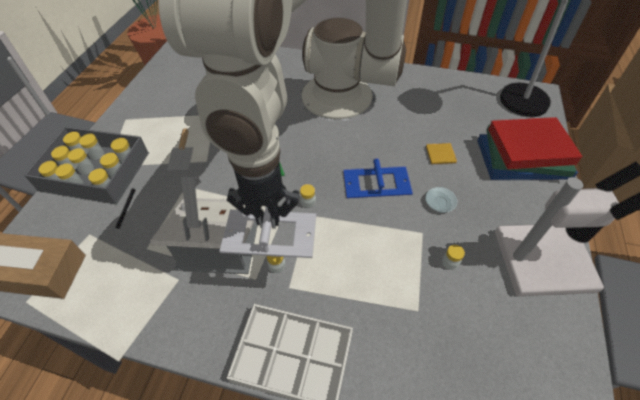

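View pics/w7.png

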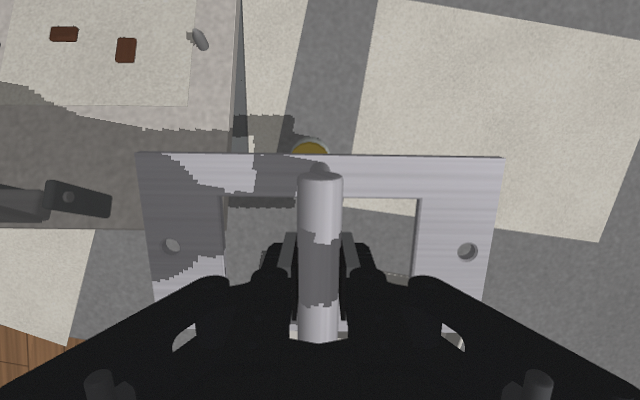

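View pics/t7.png

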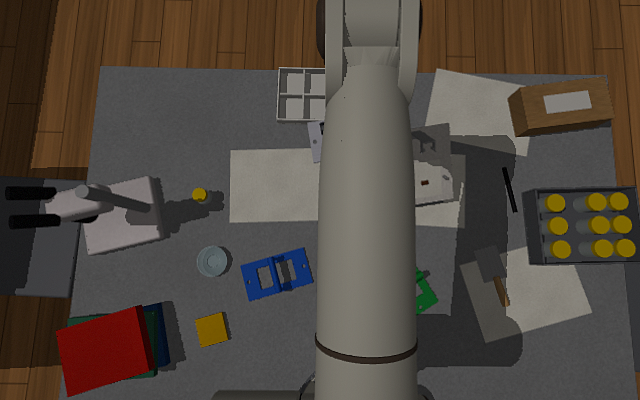

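No harm done: the clip is unchanged at about 84°, the plate is still gripped, and jar_b is standing. From here I'll recompute the increments at every leg.

```bash
python3 -c "
from h import *
t=np.array([ 0.5726, -0.1338,  0.1113])
inc(t+[0,0,.09],101)
"
```

```text
inc [-4.901 -5.29   0.567] roll 0.048 from [0.6783 0.0123 0.2148] [-179.9475    0.2477  101.2861] t 7.9 F [-0.0322  0.161  -3.4432] op 0.0165
```

Emit:
arm_command(
  increments=[
    [[0,-1.2,0],0],
    [[0,-2.5,0],0],
    [[0,-3.8,0],0],
    [[-0.5,-4.8,0],0],
    [[-1.2,-5.3,0],0],
  ],
)

```text
time: 8.4
ee_pos: [0.5526, -0.0434, 0.2159]
tcp_rot: [-180.0, 0.3, 101.3]
wrist_force: [1.1, -0.7, -3.0]
opening: 0.0167
```

```bash
python3 -c "
from h import *
t=np.array([ 0.5726, -0.1338,  0.1113])
inc(t+[0,0,.06],101)
"
```

```text
inc [-3.693  0.075  1.802] roll 0.055 from [ 0.5526 -0.0434  0.2159] [-179.9967    0.2811  101.3293] t 8.4 F [ 1.1077 -0.6712 -2.993 ] op 0.0167
```

Emit:
arm_command(
  increments=[
    [[-0.9,0,0],0],
    [[-1.9,0,0.4],0],
    [[-2.8,0,1],0],
    [[-3.5,0,1.5],0],
    [[-3.7,0.1,1.8],0],
  ],
)

```text
time: 8.9
ee_pos: [0.5729, -0.1356, 0.1699]
tcp_rot: [-179.9, 0.3, 101.2]
wrist_force: [0.1, 0.3, -3.5]
opening: 0.0169
```

```bash
python3 -c "
from h import *
t=np.array([ 0.5726, -0.1338,  0.1113])
inc(t,101)
c=camera('wrist');save(c['frame'],'w8')
"
```

```text
inc [0.084 0.005 2.344] roll 0.038 from [ 0.5729 -0.1356  0.1699] [-179.9128    0.2749  101.228 ] t 8.9 F [ 0.0803  0.3186 -3.5068] op 0.0169
```

View pics/w8.png

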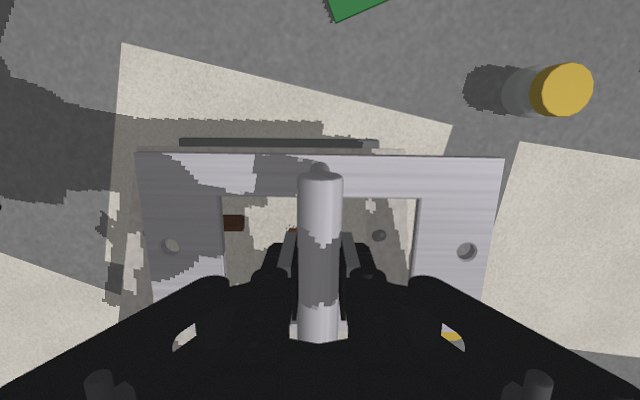

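The left pin shows inside the window at (378,236), clear of the fingers. Lowering until the upper edge meets the deck and the plate swings to the slope.

Emit:
arm_command(
  increments=[
    [[0.1,0,0.4],0],
    [[0.1,0,0.8],0],
    [[0.1,0,1.2],0],
    [[0.1,0,1.4],0],
    [[0.1,0,1.5],0],
  ],
)

```text
time: 9.45
ee_pos: [0.5712, -0.1326, 0.1316]
tcp_rot: [-179.7, 0.2, 101.3]
wrist_force: [-10.9, 0.7, 7.3]
opening: 0.0165
```

Emit:
arm_command(
  increments=[
    [[0,0,0.15],0],
    [[0,0,0.3],0],
    [[0,0,0.45],0],
    [[0,0,0.5],0],
  ],
)

```text
time: 9.85
ee_pos: [0.5695, -0.1329, 0.12]
tcp_rot: [-179.6, 0.3, 101.2]
wrist_force: [-14.8, -2.7, 10.4]
opening: 0.0168
```

Emit:
arm_command(
  increments=[
    [[0,0.1,0.15],0],
    [[0,0.1,0.3],0],
    [[0,0.1,0.4],0],
    [[0,0.1,0.45],0],
  ],
)

```text
time: 10.25
ee_pos: [0.5707, -0.1327, 0.1097]
tcp_rot: [-179.5, 0.3, 101.2]
wrist_force: [-10.6, -3.5, 5.4]
opening: 0.0162
```

```bash
cat > look.py <<'E'
from h import *
import sys
o=get_obs();c=camera('wrist');save(c['frame'],sys.argv[1]);print(o['ee_pos'],o['tcp_rot'],o['wrist_force'],o['time'])
X=cloud(c,o).reshape(-1,3); T=(X-o['ee_pos'])@Ro.from_euler('xyz',o['tcp_rot'],degrees=True).as_matrix()
# plate strips seen beside fingers: |tool x| 60..95
for s in (-1,1):
    k=(s*T[:,0]>.055)&(s*T[:,0]<.085)&(T[:,1]<.03)&(T[:,1]>-.07)&(T[:,2]>-.02)&(T[:,2]<.06); q=T[k]
    # largest plane z=a+b y, robust
    ok=np.ones(len(q),bool)
    for _ in range(6):
        A=np.c_[np.ones(ok.sum()),q[ok,:2]]; p=np.linalg.lstsq(A,q[ok,2],rcond=None)[0]; r=q[:,2]-np.c_[np.ones(len(q)),q[:,:2]]@p; ok=abs(r)<max(.002,1.0*np.median(abs(r)))
    print('side',s,'n',ok.sum(),len(q),'slope y deg',np.degrees(np.arctan(p[2])),'slope x',np.degrees(np.arctan(p[1])),'z0',p[0])
E
python3 look.py w9; python3 -c "
from h import *
c=camera('scene');save(cv2.resize(c['frame'][150:290,130:290],None,fx=4,fy=4,interpolation=cv2.INTER_CUBIC),'s9')"
```

```text
[ 0.5707 -0.1327  0.1097] [-179.5253    0.3333  101.2005] [-10.5818  -3.528    5.4404] 10.25
side -1 n 6969 7293 slope y deg -21.133607471563057 slope x -0.083123221189543 z0 0.02496897659528479
side 1 n 6790 6878 slope y deg -21.150973905758775 slope x -0.08366215969066765 z0 0.0249490678366721
```

View pics/w9.png

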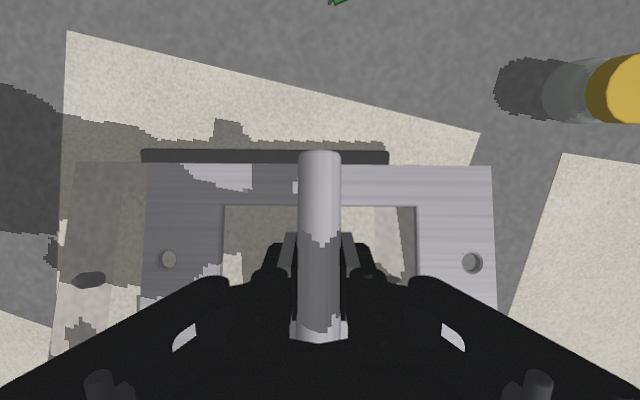

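View pics/s9.png

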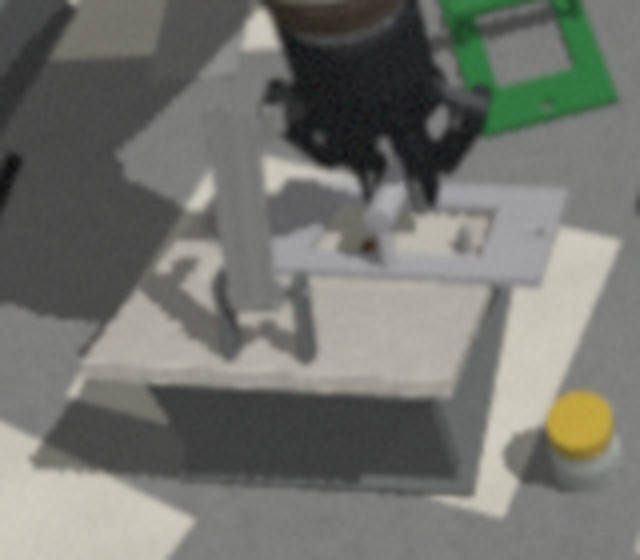

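The tilt is 21° and still growing, so a little more.

Emit:
arm_command(
  increments=[
    [[0,0,0.08],0],
    [[0,0,0.16],0],
    [[0,0,0.24],0],
    [[0,0,0.3],0],
  ],
)

```text
time: 10.75
ee_pos: [0.5706, -0.1329, 0.1049]
tcp_rot: [-179.6, 0.4, 101.2]
wrist_force: [-13.6, -0.0, 25.6]
opening: 0.0163
```

```bash
python3 look.py w10
```

```text
[ 0.5706 -0.1329  0.1049] [-179.6208    0.4241  101.1801] [-13.5866  -0.0003  25.5722] 10.75
side -1 n 6762 7200 slope y deg -25.408030191918908 slope x -0.17052342152341124 z0 0.02518430996275218
side 1 n 6537 6688 slope y deg -25.40735973158832 slope x -0.0005807483299093397 z0 0.024973717692694075
```

Flat on the deck now: 25.4°, both sides equal, 25 N. Next I lift square off the deck by about 28 mm, then shift right and compare holes with pins.

```bash
python3 -c "
from h import *
o=get_obs(); n=RD[:,2]
inc(o['ee_pos']+.03*n,101.1,o); inc(o['ee_pos']+.03*n-.04*RD[:,1],101.1,o)"
```

```text
inc [-0.007 -0.514 -1.084] roll 0.013 from [ 0.5705 -0.1329  0.105 ] [-179.6266    0.4259  101.1785] t 10.8 F [-10.1506  -1.3205  14.6832] op 0.0167
inc [-1.606 -0.519 -1.072] roll 0.013 from [ 0.5705 -0.1329  0.105 ] [-179.6266    0.4259  101.1785] t 10.8 F [-10.1506  -1.3205  14.6832] op 0.0167
```

View pics/w10.png

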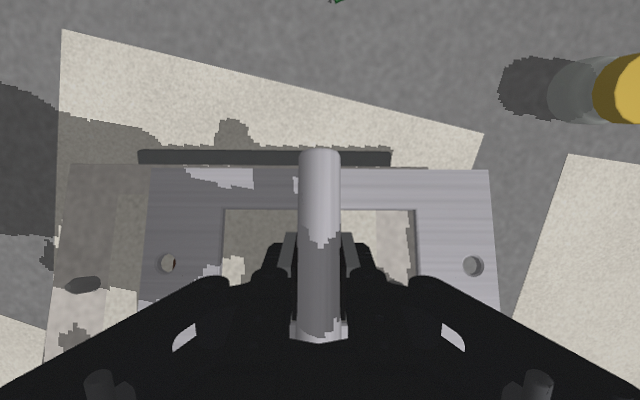

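Emit:
arm_command(
  increments=[
    [[0,-0.1,-0.2],0],
    [[0,-0.25,-0.55],0],
    [[0,-0.5,-1.1],0],
    [[-0.8,-0.5,-1.1],0],
    [[-1.6,-0.5,-1.1],0],
  ],
)

```text
time: 11.3
ee_pos: [0.5663, -0.1745, 0.1345]
tcp_rot: [-179.7, 0.5, 101.2]
wrist_force: [0.2, -0.1, -4.0]
opening: 0.0165
```

```bash
python3 look.py w11; python3 -c "
from h import *
c=camera('scene');save(cv2.resize(c['frame'][150:290,130:290],None,fx=4,fy=4,interpolation=cv2.INTER_CUBIC),'s11')"
```

```text
[ 0.5663 -0.1745  0.1345] [-179.7143    0.4715  101.2452] [ 0.2366 -0.0523 -4.0094] 11.3
side -1 n 6805 7046 slope y deg -23.684867066493876 slope x -0.36911575045684425 z0 0.024907721141695975
side 1 n 6709 7146 slope y deg -23.665786812388745 slope x -0.36114428722555125 z0 0.024847776381226202
```

View pics/w11.png

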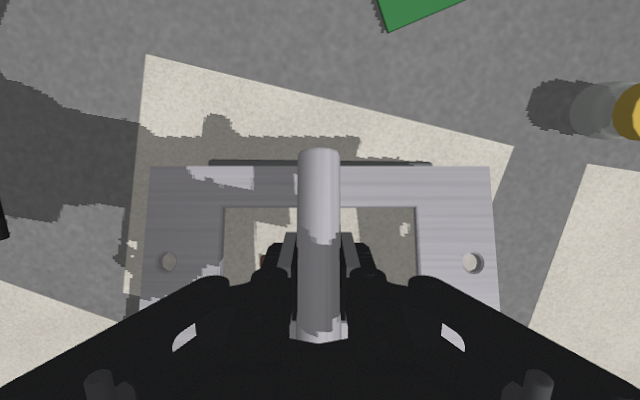

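View pics/s11.png

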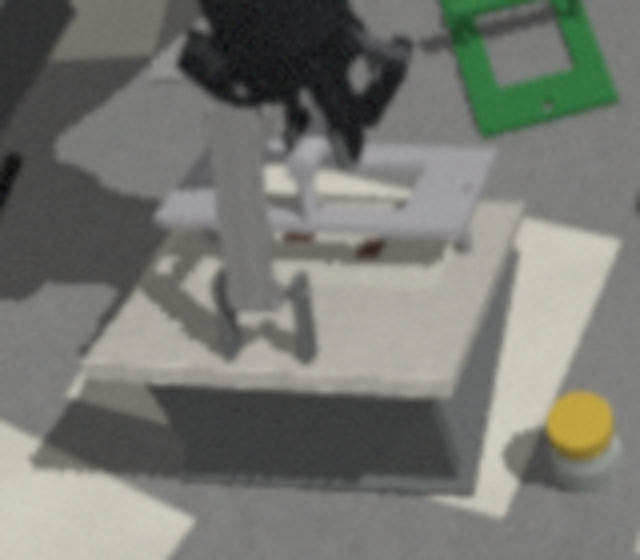

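```bash
python3 -c "
from h import *
f=cv2.imread('pics/w2.png')
a=cv2.resize(f[225:265,220:260],None,fx=9,fy=9,interpolation=cv2.INTER_CUBIC);b=cv2.resize(f[228:268,378:418],None,fx=9,fy=9,interpolation=cv2.INTER_CUBIC)
cv2.imwrite('pics/w2pins.png',np.hstack([a,b]))
f=cv2.imread('pics/w11.png')
a=cv2.resize(f[242:282,150:190],None,fx=9,fy=9,interpolation=cv2.INTER_CUBIC);b=cv2.resize(f[242:282,452:492],None,fx=9,fy=9,interpolation=cv2.INTER_CUBIC)
cv2.imwrite('pics/w11h.png',np.hstack([a,b]))
o=dict(ee_pos=np.array([.5317,-.1812,.2554]),tcp_rot=np.array([-179.894,.4068,100.765]))
c=camera('wrist')
print(proj(c,world([[0,.078,0],[0,.078,.012],[0,.078,.018],[0,-.078,0],[0,-.078,.012],[0,-.078,.018]]),o))
"
```

```text
[[395.6728 247.9725]
 [398.4772 247.8469]
 [399.9599 247.7804]
 [239.1021 248.1051]
 [236.0373 247.9847]
 [234.4173 247.9211]]
```

View pics/w2pins.png

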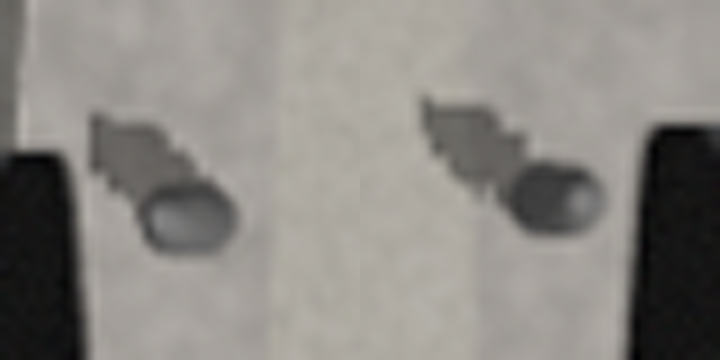

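View pics/w11h.png

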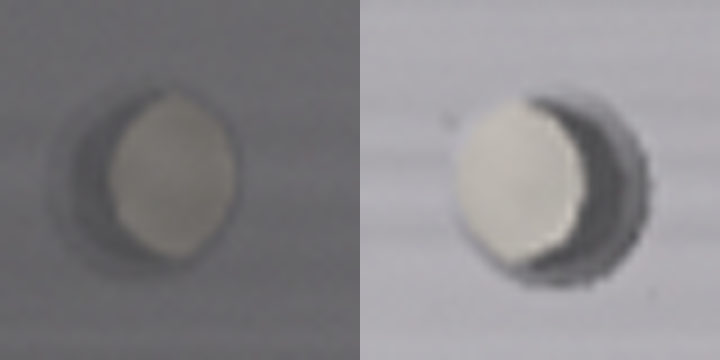

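```bash
cat > fit.py <<'E'
from h import *
import sys
# pins via wrist pic w2, tool frame of that moment; tips' line model
def toolframe(o): return Ro.from_euler('xyz',o['tcp_rot'],degrees=True).as_matrix()
c=camera('wrist'); o=get_obs()
hx=np.array(eval(sys.argv[1])); z0=float(sys.argv[2]); sl=np.tan(np.radians(float(sys.argv[3])))
# plane in tool frame: z - sl*y = z0
R=toolframe(o); n=R@np.array([0,-sl,1]); d=z0+n@o['ee_pos']
H=onplane(c,hx,n,d,o); nn=-n/np.linalg.norm(n)
Hb=H-.006*nn
print('hole top',H,'dist',np.linalg.norm(H[0]-H[1]),'tool',(H-o['ee_pos'])@R)
o2=dict(ee_pos=np.array([.5323,-.1811,.2555]),tcp_rot=np.array([-179.894,.4068,100.765]))
# pin mid-body (9 mm up) pixel centres
nd=RD[:,2]; D=nd@O
P=onplane(c,[[241.1,249.2],[399.7,250.0]],nd,D+.009,o2)
print('pin(9mm) wrist',P,'dist',np.linalg.norm(P[0]-P[1]),'deck',deck(P),'mid-deck',deck(P.mean(0)))
print('hole bottoms deck',deck(Hb))
dh=(deck(Hb)-deck(P)); print('hole-pin in deck',dh,'mean',dh.mean(0))
E
python3 fit.py "[[166.1,262.3],[473.4,262.7]]" .0249 -23.67
```

```text
hole top [[ 0.5905 -0.2473  0.1133]
 [ 0.5605 -0.0941  0.1123]] dist 0.1561121820612467 tool [[-0.076   0.0101  0.0205]
 [ 0.0801  0.0103  0.0204]]
pin(9mm) wrist [[ 0.6129 -0.2418  0.0939]
 [ 0.5844 -0.091   0.0943]] dist 0.1535051612226333 deck [[ 0.0017 -0.0738  0.009 ]
 [ 0.0026  0.0797  0.009 ]] mid-deck [[0.0022 0.003  0.009 ]]
hole bottoms deck [[-0.0111 -0.0748  0.0303]
 [-0.0117  0.0813  0.0295]]
hole-pin in deck [[-0.0129 -0.0011  0.0213]
 [-0.0144  0.0015  0.0205]] mean [-0.0136  0.0002  0.0209]
```

Holes are spaced 156.1 mm, as they should be. They are 13.6 mm downslope of the pins, within 0.2 mm across, and 30 mm above the deck. I'll cross-check in the scene view while moving upslope.

Emit:
arm_command(
  increments=[
    [[0,0.15,-0.08],0.05],
    [[0,0.3,-0.15],0.05],
    [[0,0.5,-0.23],0.05],
    [[0,0.5,-0.23],0.05],
  ],
)

```text
time: 11.9
ee_pos: [0.5791, -0.1715, 0.1393]
tcp_rot: [-179.7, 0.4, 100.9]
wrist_force: [0.2, -0.3, -3.5]
opening: 0.0165
```

```bash
python3 look.py w12; python3 -c "
from h import *
c=camera('scene');save(cv2.resize(c['frame'][150:290,130:290],None,fx=4,fy=4,interpolation=cv2.INTER_CUBIC),'s12')
save(cv2.resize(c['frame'][180:220,220:260],None,fx=10,fy=10,interpolation=cv2.INTER_CUBIC),'s12L')
f=cv2.imread('pics/w12.png')
a=cv2.resize(f[242:282,150:190],None,fx=9,fy=9,interpolation=cv2.INTER_CUBIC);b=cv2.resize(f[242:282,452:492],None,fx=9,fy=9,interpolation=cv2.INTER_CUBIC)
cv2.imwrite('pics/w12h.png',np.hstack([a,b]))
"
```

```text
[ 0.5791 -0.1715  0.1393] [-179.6729    0.4266  100.8834] [ 0.2395 -0.2702 -3.4617] 11.9
side -1 n 6804 7064 slope y deg -23.712044031529324 slope x -0.18558452191569183 z0 0.02481916619278478
side 1 n 6731 7176 slope y deg -23.677882230243068 slope x -0.10774772053577257 z0 0.024846172008971372
```

View pics/s12.png

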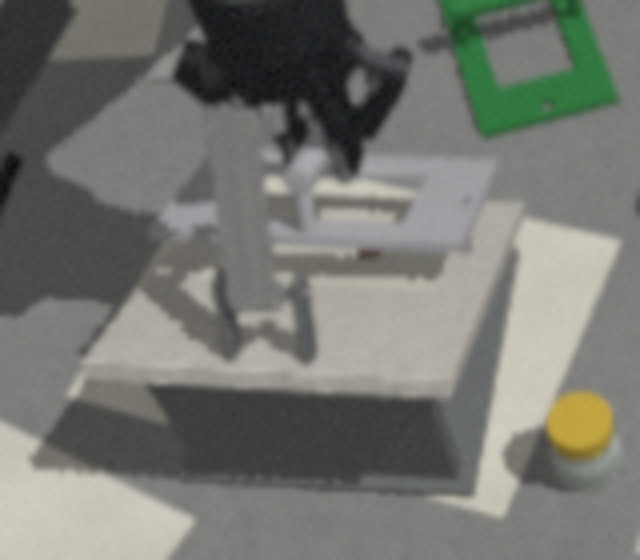

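View pics/w12h.png

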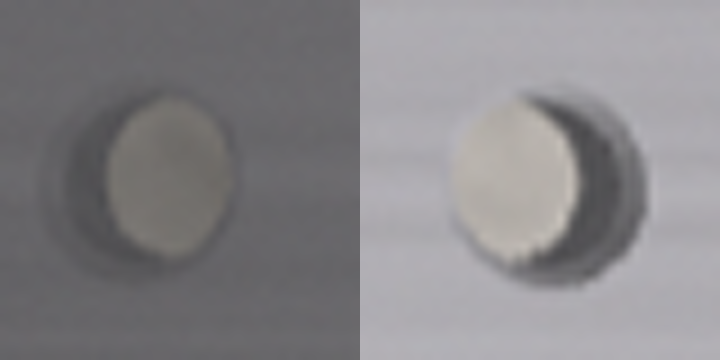

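View pics/s12L.png

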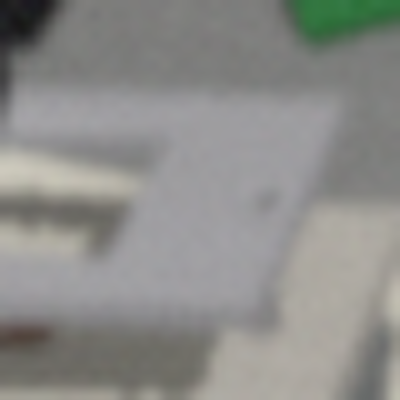

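```bash
python3 fit.py "[[165.8,262.3],[473.1,262.7]]" .0248 -23.7; python3 -c "
from h import *
c=camera('scene')
n=RD[:,2]
for h in (.034,.036,.038):
  print(h,deck(onplane(c,[[246.5,199.8]],n,n@O+h)), 'pin mid', deck(onplane(c,[[245.6,209.4]],n,n@O+.009)))"
```

```text
hole top [[ 0.6024 -0.2448  0.1189]
 [ 0.5732 -0.0916  0.1179]] dist 0.1560239383620856 tool [[-0.0761  0.0101  0.0204]
 [ 0.0799  0.0103  0.0203]]
pin(9mm) wrist [[ 0.6129 -0.2418  0.0939]
 [ 0.5844 -0.091   0.0943]] dist 0.15350592310799602 deck [[ 0.0017 -0.0738  0.009 ]
 [ 0.0026  0.0797  0.009 ]] mid-deck [[0.0022 0.003  0.009 ]]
hole bottoms deck [[ 0.0022 -0.0747  0.0303]
 [ 0.0023  0.0813  0.0291]]
hole-pin in deck [[ 0.0005 -0.001   0.0213]
 [-0.0003  0.0015  0.0201]] mean [0.0001 0.0003 0.0207]
0.034 [[0.0015 0.0823 0.034 ]] pin mid [[0.0032 0.0786 0.009 ]]
0.036 [[0.0053 0.0833 0.036 ]] pin mid [[0.0032 0.0786 0.009 ]]
0.038 [[0.009  0.0843 0.038 ]] pin mid [[0.0032 0.0786 0.009 ]]
```

Both views agree within a few mm, and the tapered tips capture about ±3 mm. Lowering along the pin axis.

Emit:
arm_command(
  increments=[
    [[-0.04,0.08,0.18],0],
    [[-0.04,0.16,0.35],0],
    [[-0.04,0.24,0.52],0],
    [[-0.04,0.3,0.65],0],
    [[-0.04,0.3,0.65],0],
  ],
)

```text
time: 12.6
ee_pos: [0.5853, -0.1714, 0.1215]
tcp_rot: [-179.5, 0.4, 100.8]
wrist_force: [-1.3, 1.5, -4.3]
opening: 0.0165
```

```bash
python3 look.py w13; python3 -c "
from h import *
c=camera('scene');save(cv2.resize(c['frame'][150:290,130:290],None,fx=4,fy=4,interpolation=cv2.INTER_CUBIC),'s13')
f=cv2.imread('pics/w13.png')
a=cv2.resize(f[242:282,150:190],None,fx=9,fy=9,interpolation=cv2.INTER_CUBIC);b=cv2.resize(f[242:282,452:492],None,fx=9,fy=9,interpolation=cv2.INTER_CUBIC)
cv2.imwrite('pics/w13h.png',np.hstack([a,b]))
"
```

```text
[ 0.5853 -0.1714  0.1215] [-179.5265    0.356   100.8495] [-1.296   1.4725 -4.3094] 12.6
side -1 n 6909 7110 slope y deg -23.479106264370394 slope x -0.38552665446048123 z0 0.024804205758192446
side 1 n 6841 7163 slope y deg -23.481863112280728 slope x -0.12984592095354422 z0 0.024608024294384905
```

View pics/w13h.png

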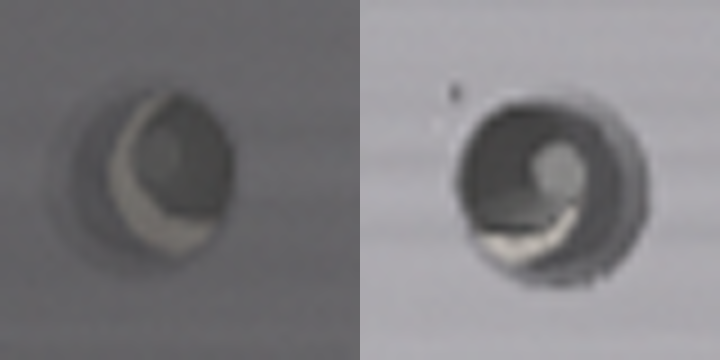

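View pics/s13.png

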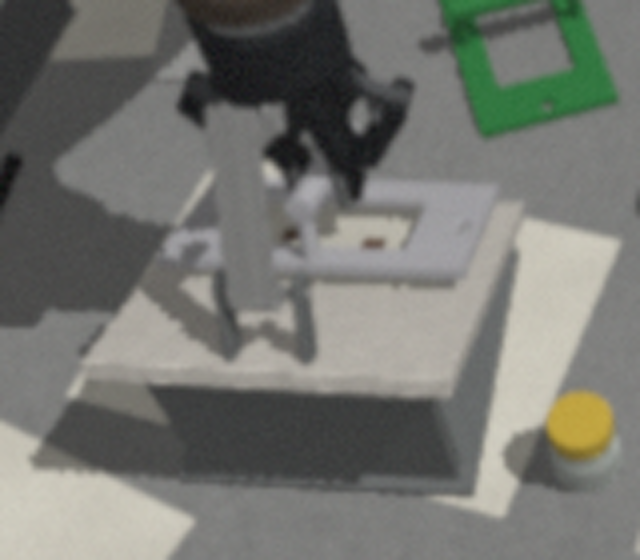

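Both pin tips now show inside the holes, about 1 mm towards the robot of centre and 0.6 mm left. I'll correct that and keep lowering.

Emit:
arm_command(
  increments=[
    [[0.025,-0.04,0.02],0],
    [[0.025,0.02,0.15],0],
    [[0.025,0.08,0.28],0],
    [[0.025,0.08,0.28],0],
  ],
)

```text
time: 13.1
ee_pos: [0.5872, -0.1704, 0.1145]
tcp_rot: [-179.5, 0.4, 100.9]
wrist_force: [-1.0, 0.6, -4.3]
opening: 0.0164
```

```bash
cat > lh.py <<'E'
import sys
from h import *
f=cv2.imread('pics/%s.png'%sys.argv[1])
a=cv2.resize(f[242:282,150:190],None,fx=9,fy=9,interpolation=cv2.INTER_CUBIC);b=cv2.resize(f[242:282,452:492],None,fx=9,fy=9,interpolation=cv2.INTER_CUBIC)
cv2.imwrite('pics/%sh.png'%sys.argv[1],np.hstack([a,b]))
E
python3 look.py w14;python3 lh.py w14
```

```text
[ 0.5872 -0.1704  0.1145] [-179.5428    0.3638  100.8547] [-0.9968  0.5849 -4.3127] 13.1
side -1 n 6901 8141 slope y deg -23.686502746733566 slope x -0.4664172901875504 z0 0.024720428870502596
side 1 n 6772 8028 slope y deg -23.69987606674471 slope x -0.3353095471657604 z0 0.02488016982321285
```

View pics/w14h.png

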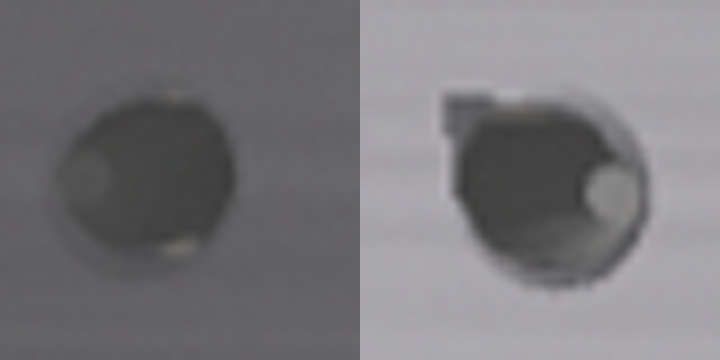

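The pins are coming through the holes without side force. Pressing home.

Emit:
arm_command(
  increments=[
    [[0,0.04,0.08],0],
    [[0,0.07,0.16],0],
    [[0,0.1,0.22],0],
    [[0,0.1,0.28],0],
    [[0,0.1,0.32],0],
  ],
)

```text
time: 13.65
ee_pos: [0.5885, -0.1703, 0.1099]
tcp_rot: [-179.5, 0.4, 100.8]
wrist_force: [-18.4, 2.0, 26.4]
opening: 0.0168
```

```bash
python3 look.py w15;python3 lh.py w15
```

```text
[ 0.5885 -0.1703  0.1099] [-179.5459    0.427   100.8245] [-18.4031   2.0463  26.4463] 13.65
side -1 n 6642 8201 slope y deg -25.465737939665374 slope x -0.2943012789898533 z0 0.02524624142200718
side 1 n 6596 8196 slope y deg -25.48616361702313 slope x -0.407745409663999 z0 0.02527957411011889
```

View pics/w15h.png

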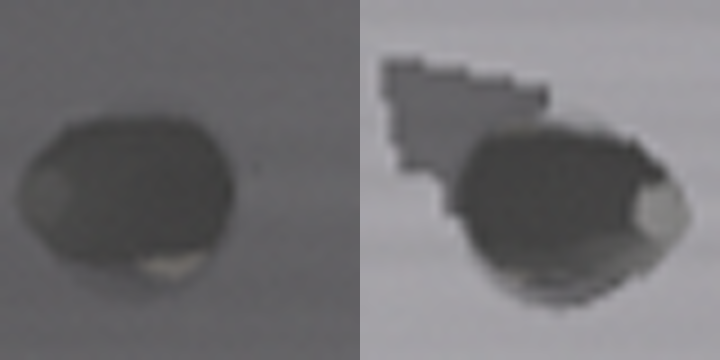

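Flat (25.5°, both sides, the same as the reference press) with pins through and 26 N down. Opening and backing away downslope.

Emit:
arm_command(
  increments=[
    [[0,0,-0.05],0],
    [[0,0,-0.05],0],
    [[0,0,-0.05],0],
    [[0,0,-0.05],0],
    [[0,0,-0.05],0],
  ],
  claw=-0.2,
)

```text
time: 14.2
ee_pos: [0.5885, -0.1703, 0.1108]
tcp_rot: [-179.5, 0.4, 100.8]
wrist_force: [-0.3, -0.6, 0.3]
opening: 0.0515
```

Emit:
arm_command(
  increments=[
    [[0,-0.3,0],0],
    [[0,-0.7,-0.2],0],
    [[0,-1.2,-0.8],0],
    [[0,-2,-2],0],
    [[0,-3,-3.5],0],
  ],
)

```text
time: 14.7
ee_pos: [0.5135, -0.1835, 0.1998]
tcp_rot: [-179.5, 0.4, 100.8]
wrist_force: [0.8, -0.7, 0.3]
opening: 0.0509
```

```bash
python3 -c "
from h import *
o=get_obs();c=camera('wrist');save(c['frame'],'w16');print(o['ee_pos'],o['tcp_rot'],o['wrist_force'],o['opening'])
X=cloud(c,o);p=deck(X)
import pickle;pickle.dump((o,c),open('w16.pkl','wb'))
"; python3 clip.py s16
```

```text
[ 0.5135 -0.1835  0.1998] [-179.4508    0.3734  100.8367] [ 0.776  -0.7079  0.2657] 0.05087356313425422
[ 0.5123 -0.1846  0.2082] [ 2.0504 -1.3229  6.9883] 14.75
0.06 82 x [0.1303 0.1327 0.1346] y [-0.0108  0.0007  0.0116]
0.075 84 x [0.1278 0.1311 0.1331] y [-0.0108  0.0007  0.0112]
0.09 83 x [0.1276 0.1294 0.1313] y [-0.0106  0.0008  0.0117]
0.105 85 x [0.1258 0.1279 0.1303] y [-0.0102  0.0007  0.0119]
0.12 121 x [0.1007 0.1253 0.128 ] y [-0.0101  0.0053  0.0144]
0.135 81 x [0.1059 0.1248 0.127 ] y [-0.0108  0.0016  0.0138]
```

View pics/w16.png

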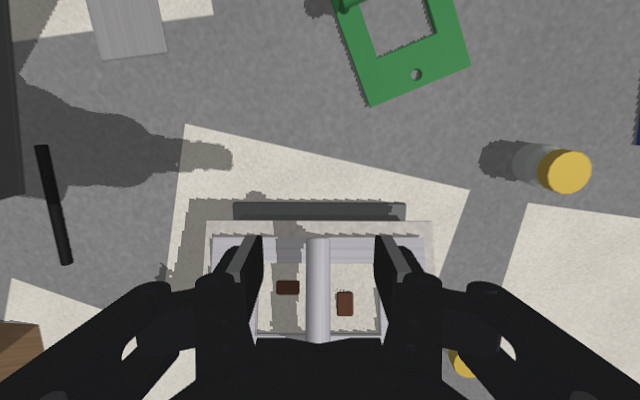

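View pics/s16c.png

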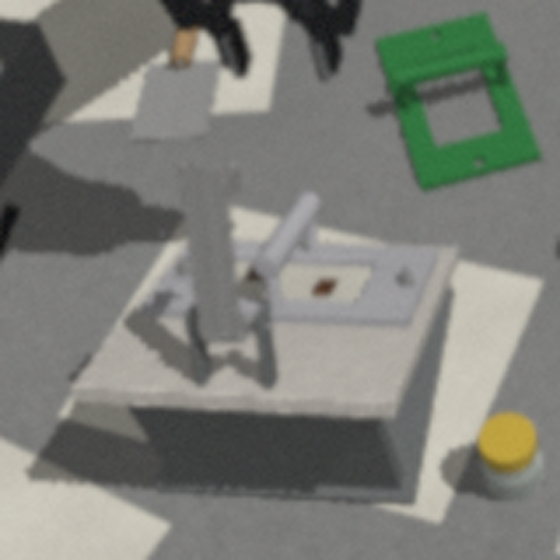

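The plate is home by eye: the pins stand through the holes and it lies flat on the deck. I'll check its height over the deck by depth, then work out the clip sweep.

```bash
cat > plate.py <<'E'
from h import *
c=camera('scene'); p=deck(cloud(c).reshape(-1,3))
def pl(k,n):
    q=p[k]; A=np.c_[np.ones(len(q)),q[:,:2]]; ok=np.ones(len(q),bool)
    for _ in range(6):
        s=np.linalg.lstsq(A[ok],q[ok,2],rcond=None)[0]; r=q[:,2]-A@s; ok=abs(r)<.0025
    print(n,ok.sum(),'z at origin %.4f slope x %.2f y %.2f deg'%(s[0],*np.degrees(np.arctan(s[1:]))))
z=(abs(p[:,2])<.02)
pl(z&(p[:,0]<.045)&(p[:,0]>-.045)&(abs(p[:,1])<.086)&((abs(p[:,1])>.055)|(abs(p[:,0])>.035)),'plate')
pl(z&(p[:,0]>.06)&(p[:,0]<.125)&(p[:,1]>.03)&(p[:,1]<.095),'deck upslope left')
pl(z&(p[:,0]<-.053)&(p[:,0]>-.064)&(abs(p[:,1])<.09),'deck low')
E
python3 plate.py
cat > sweep.py <<'E'
from h import *
def way(th,s=.088,off=None,push=0):
    t=np.radians(th); x=.122-s*np.cos(t)+.015*np.sin(t); z=.04+s*np.sin(t)+.015*np.cos(t)
    tilt=th-25 # arm inclination to the world horizontal, downslope end up if >0
    if off is None: off=.011 if tilt>8 else (-.006 if tilt<-8 else 0)
    w=world([[x,.002,z]])[0]; u=np.array([np.cos(np.radians(YAW)),np.sin(np.radians(YAW)),0])
    return w+off*u+np.array([0,0,.011])
E
python3 -c "
from sweep import *
for th in (84,70,55,40,25,15,7,0): print(th,way(th), 'h',(way(th)-O)[:2]@[np.cos(.192),np.sin(.192)])
inc(hz(-.06,0.002,.31),101)
inc(hz(.095,0.002,.31),101)"
```

```text
plate 466 z at origin 0.0064 slope x -0.21 y -0.14 deg
deck upslope left 471 z at origin 0.0005 slope x -0.23 y -0.01 deg
deck low 23 z at origin 0.0309 slope x 26.06 y -0.13 deg
84 [ 0.6715 -0.1533  0.267 ] h 0.07219900602499428
70 [ 0.6527 -0.1569  0.2566] h 0.053046052081748465
55 [ 0.6359 -0.1602  0.2408] h 0.035954611576959075
40 [ 0.6237 -0.1625  0.2211] h 0.023545660074268147
25 [ 0.6062 -0.166   0.1988] h 0.005664847112866569
15 [ 0.599  -0.1673  0.1833] h -0.001602957816521484
7 [ 0.6    -0.1672  0.1709] h -0.0006633812361301314
0 [ 0.6022 -0.1667  0.1602] h 0.0015704879279196536
inc [-0.011  1.089 -4.255] roll -0.042 from [ 0.5149 -0.1845  0.2037] [-179.8592    0.6145  100.7504] t 14.85 F [ 0.2342  0.2004 -1.2459] op 0.0511
inc [ 0.016  7.289 -4.27 ] roll -0.042 from [ 0.5149 -0.1845  0.2037] [-179.8592    0.6145  100.7504] t 14.85 F [ 0.2342  0.2004 -1.2459] op 0.0511
```

The plate's top lies 5.9 mm above the deck and parallel to within 0.2°, so it is home. Now up, over and behind the raised clip with shut fingers.

Emit:
arm_command(
  increments=[
    [[0,0,-1],0],
    [[0,0,-2.2],0],
    [[0,0,-3.4],0],
    [[0,0.5,-4.4],0],
    [[0,1.2,-4.6],0],
  ],
  claw=1,
)

```text
time: 15.35
ee_pos: [0.5443, -0.1778, 0.3224]
tcp_rot: [179.9, 0.7, 100.7]
wrist_force: [1.0, 0.0, 0.5]
opening: -0.0001
```

```bash
python3 -c "
from sweep import *
inc(hz(.1,0.002,.31),101)"
```

```text
inc [0.031 6.292 0.504] roll -0.048 from [ 0.5443 -0.1778  0.3224] [179.9166   0.7408 100.7114] t 15.35 F [0.9862 0.0125 0.4523] op -0.0001
```

Emit:
arm_command(
  increments=[
    [[0,1.3,0],0],
    [[0,2.6,0],0],
    [[0,3.9,0],0],
    [[0,5.2,0],0],
    [[0,6.3,0],0],
  ],
)

```text
time: 15.85
ee_pos: [0.6999, -0.148, 0.3221]
tcp_rot: [179.9, 0.7, 100.7]
wrist_force: [1.1, -0.9, 0.9]
opening: 0.0001
```

```bash
python3 -c "
from sweep import *
inc(hz(.1,0.002,.267),101)"; python3 clip.py s17
```

```text
inc [ 0.039 -0.047  2.205] roll -0.046 from [ 0.6999 -0.148   0.3221] [179.941    0.7236 100.7263] t 15.85 F [ 1.1445 -0.9006  0.9039] op 0.0001
[ 0.6999 -0.148   0.3221] [ 1.1445 -0.9006  0.9039] 15.85
0.06 81 x [0.1301 0.1323 0.1347] y [-0.0105  0.0006  0.0119]
0.075 80 x [0.1282 0.1308 0.1324] y [-0.011   0.0008  0.0114]
0.09 85 x [0.1273 0.1294 0.1314] y [-0.011   0.0005  0.0112]
0.105 85 x [0.1261 0.128  0.1297] y [-0.0103  0.001   0.0118]
0.12 122 x [0.1006 0.1255 0.1279] y [-0.0099  0.0047  0.0146]
0.135 81 x [0.1062 0.1249 0.1268] y [-0.0103  0.0019  0.014 ]
```

View pics/s17c.png

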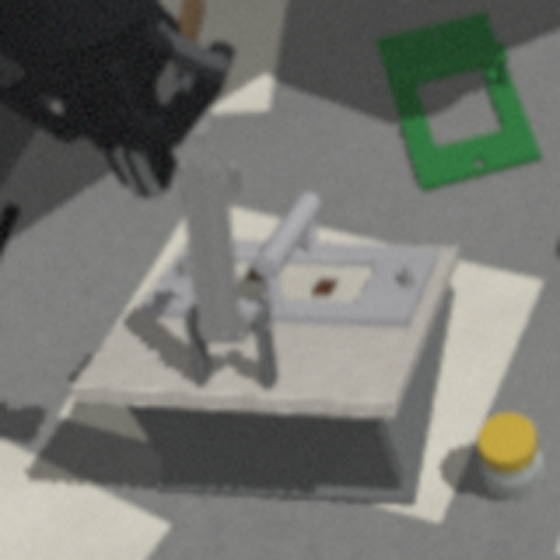

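```bash
python3 -c "
from sweep import *
c=camera('scene');o=get_obs();print(proj(c,[o['ee_pos']-[0,0,.011],o['ee_pos']-[0,0,.06]]), proj(c,world([[.124,0,.146]])))"
```

```text
[[174.5734 185.7951]
 [182.4393 202.1302]] [[186.9774 176.6959]]
```

The fingertip pixel agrees with the kinematics, so it is behind the clip. Descend, then sweep towards the robot.

Emit:
arm_command(
  increments=[
    [[0,0,0.6],0],
    [[0,0,1.2],0],
    [[0,0,1.8],0],
    [[0,0,2.2],0],
    [[0,-0.7,2.3],0],
  ],
)

```text
time: 16.45
ee_pos: [0.6842, -0.1515, 0.2572]
tcp_rot: [-179.6, 0.5, 100.8]
wrist_force: [-0.2, -0.2, 0.5]
opening: 0.0002
```

```bash
python3 -c "
from sweep import *
for th in (77,70,62,55,47): inc(way(th-3),101)"
```

```text
inc [ 0.023 -1.073 -0.108] roll -0.028 from [ 0.6842 -0.1515  0.2572] [-179.6314    0.5264  100.831 ] t 16.45 F [-0.2314 -0.2064  0.4759] op 0.0002
inc [ 0.024 -1.429  0.143] roll -0.028 from [ 0.6842 -0.1515  0.2572] [-179.6314    0.5264  100.831 ] t 16.45 F [-0.2314 -0.2064  0.4759] op 0.0002
inc [ 0.026 -1.795  0.481] roll -0.028 from [ 0.6842 -0.1515  0.2572] [-179.6314    0.5264  100.831 ] t 16.45 F [-0.2314 -0.2064  0.4759] op 0.0002
inc [ 0.028 -2.074  0.816] roll -0.028 from [ 0.6842 -0.1515  0.2572] [-179.6314    0.5264  100.831 ] t 16.45 F [-0.2314 -0.2064  0.4759] op 0.0002
inc [ 0.031 -2.34   1.237] roll -0.028 from [ 0.6842 -0.1515  0.2572] [-179.6314    0.5264  100.831 ] t 16.45 F [-0.2314 -0.2064  0.4759] op 0.0002
```

Emit:
arm_command(
  increments=[
    [[0,-0.4,0],0],
    [[0,-0.75,0],0],
    [[0,-1.1,0],0],
    [[0,-1.4,0.14],0],
    [[0,-1.6,0.3],0],
  ],
)

```text
time: 16.95
ee_pos: [0.6434, -0.1593, 0.2508]
tcp_rot: [-179.7, 0.6, 100.8]
wrist_force: [0.0, 0.2, 1.2]
opening: 0.0003
```

Emit:
arm_command(
  increments=[
    [[0,-0.2,0.2],0],
    [[0,-0.4,0.4],0],
    [[0,-0.55,0.6],0],
    [[0,-0.7,0.85],0],
  ],
)

```text
time: 17.35
ee_pos: [0.6257, -0.1629, 0.2294]
tcp_rot: [-179.7, 0.6, 100.8]
wrist_force: [-0.3, -0.0, 1.3]
opening: 0.0001
```

```bash
python3 -c "
from sweep import *
for th in (45,35,25): inc(way(th),101)
c=camera('scene');save(cv2.resize(c['frame'][130:290,130:290],None,fx=3.5,fy=3.5,interpolation=cv2.INTER_CUBIC),'s18')"
```

```text
inc [0.029 0.069 0.055] roll -0.032 from [ 0.6257 -0.1629  0.2294] [-179.6868    0.5558  100.8092] t 17.35 F [-0.3192 -0.0485  1.2922] op 0.0001
inc [ 0.033 -0.187  0.622] roll -0.032 from [ 0.6257 -0.1629  0.2294] [-179.6868    0.5558  100.8092] t 17.35 F [-0.3192 -0.0485  1.2922] op 0.0001
inc [ 0.037 -0.782  1.227] roll -0.032 from [ 0.6257 -0.1629  0.2294] [-179.6868    0.5558  100.8092] t 17.35 F [-0.3192 -0.0485  1.2922] op 0.0001
```

View pics/s18.png

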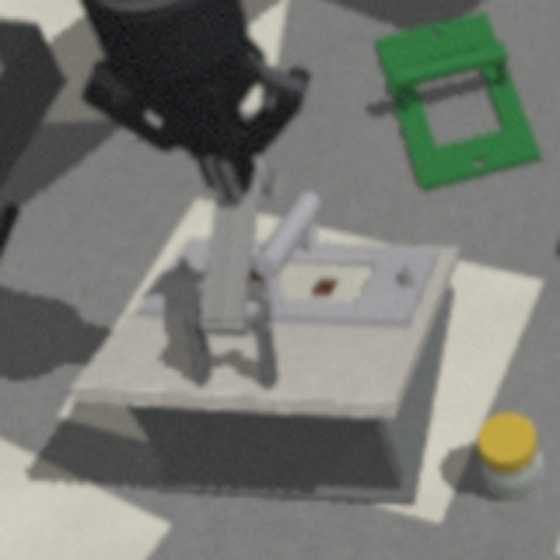

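The clip follows the finger, now at about 45°. Continuing down.

Emit:
arm_command(
  increments=[
    [[0,-0.1,0.35],0],
    [[0,-0.25,0.7],0],
    [[0,-0.5,1.05],0],
    [[0,-0.8,1.35],0],
    [[0,-0.9,1.6],0],
  ],
)

```text
time: 17.9
ee_pos: [0.6024, -0.1677, 0.1878]
tcp_rot: [-179.6, 0.5, 100.8]
wrist_force: [0.4, 0.3, 0.5]
opening: 0.0
```

```bash
python3 -c "
from sweep import *
for th in (15,8,0): inc(way(th),101)
c=camera('scene');save(cv2.resize(c['frame'][130:290,130:290],None,fx=3.5,fy=3.5,interpolation=cv2.INTER_CUBIC),'s19')"
```

```text
inc [ 0.039 -0.127  0.179] roll -0.034 from [ 0.6024 -0.1677  0.1878] [-179.5775    0.5129  100.7943] t 17.9 F [0.4277 0.2569 0.489 ] op 0.0
inc [ 0.043 -0.095  0.613] roll -0.034 from [ 0.6024 -0.1677  0.1878] [-179.5775    0.5129  100.7943] t 17.9 F [0.4277 0.2569 0.489 ] op 0.0
inc [0.047 0.006 1.101] roll -0.034 from [ 0.6024 -0.1677  0.1878] [-179.5775    0.5129  100.7943] t 17.9 F [0.4277 0.2569 0.489 ] op 0.0
```

View pics/s19.png

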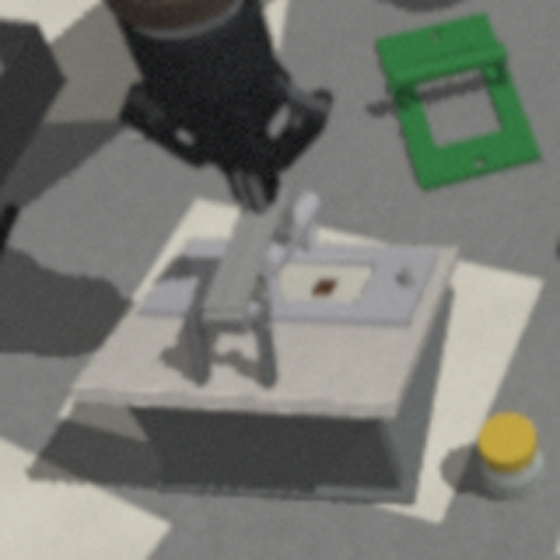

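The jaws are right above the bar. Pressing down.

Emit:
arm_command(
  increments=[
    [[0.04,0,0.2],0],
    [[0.04,0,0.4],0],
    [[0.04,0,0.6],0],
    [[0.04,0,0.75],0],
    [[0.04,0,0.85],0],
  ],
)

```text
time: 18.45
ee_pos: [0.6029, -0.1667, 0.1674]
tcp_rot: [-179.7, 0.5, 100.8]
wrist_force: [1.0, 2.6, 12.4]
opening: 0.0
```

Emit:
arm_command(
  increments=[
    [[0,0,0.1],0],
    [[0,0,0.2],0],
    [[0,0,0.3],0],
    [[0,0,0.35],0],
  ],
)

```text
time: 18.85
ee_pos: [0.6036, -0.1667, 0.1601]
tcp_rot: [-179.9, 0.6, 100.8]
wrist_force: [-2.1, 2.0, 16.7]
opening: 0.0001
```

```bash
python3 -c "
from sweep import *
inc(way(0),101)
c=camera('scene');save(cv2.resize(c['frame'][130:290,130:290],None,fx=3.5,fy=3.5,interpolation=cv2.INTER_CUBIC),'s20')"
```

```text
inc [ 0.011 -0.056 -0.004] roll -0.03 from [ 0.6036 -0.1667  0.1601] [-179.8822    0.5984  100.8225] t 18.85 F [-2.0666  2.0489 16.7474] op 0.0001
```

View pics/s20.png

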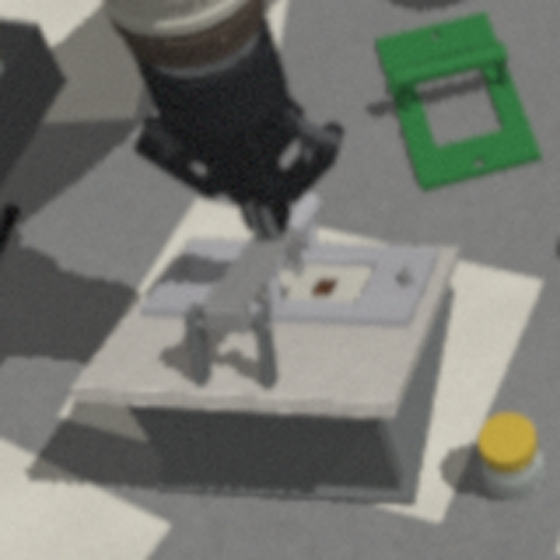

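Emit:
arm_command(
  increments=[
    [[0,0,0.1],0],
    [[0,0,0.2],0],
    [[0,0,0.25],0],
    [[0,0,0.25],0],
  ],
)

```text
time: 19.3
ee_pos: [0.604, -0.1668, 0.1592]
tcp_rot: [179.8, 0.7, 100.8]
wrist_force: [-10.7, 3.7, 31.5]
opening: 0.0001
```

The motion has stopped solid (0.9 mm for 6 mm commanded, 31 N). Lift off and check.

Emit:
arm_command(
  increments=[
    [[0,0,-0.4],0],
    [[0,-0.3,-1.2],0],
    [[0,-1,-2.2],0],
    [[0,-2.2,-3.4],0],
    [[0,-4,-4.2],0],
  ],
)

```text
time: 19.8
ee_pos: [0.5053, -0.1842, 0.2645]
tcp_rot: [179.8, 0.7, 100.9]
wrist_force: [-0.3, -0.1, 0.2]
opening: 0.0001
```

Emit:
arm_command(
  increments=[
    [[1,-0.5,0],0],
    [[2.2,-1,0],0],
    [[3.4,-1.5,0],0],
    [[3.4,-1.5,0],0],
  ],
)

```text
time: 20.2
ee_pos: [0.4509, -0.1059, 0.2638]
tcp_rot: [179.8, 0.7, 101.0]
wrist_force: [0.8, 0.3, 0.3]
opening: -0.0001
```

```bash
python3 plate.py
python3 - <<'E'
from h import *
o=get_obs();print(o['ee_pos'],o['wrist_force'],o['time'])
for nm in ('scene','top'):
    c=camera(nm); save(c['frame'],nm+'F'); p=deck(cloud(c).reshape(-1,3))
    k=(abs(p[:,1]-.001)<.009)&(p[:,0]>.02)&(p[:,0]<.105)&(p[:,2]>.035)&(p[:,2]<.1); q=p[k]
    if len(q)>20:
        A=np.c_[np.ones(len(q)),q[:,0]-.028]; ok=np.ones(len(q),bool)
        for _ in range(5):
            s=np.linalg.lstsq(A[ok],q[ok,2],rcond=None)[0]; ok=abs(q[:,2]-A@s)<.003
        print(nm,'clip face n',ok.sum(),'z at x=28: %.4f'%s[0],'angle rad %.3f'%-s[1])
c=camera('scene');save(cv2.resize(c['frame'][140:290,130:320],None,fx=4,fy=4,interpolation=cv2.INTER_CUBIC),'sFc')
E
```

```text
plate 548 z at origin 0.0065 slope x -0.05 y -0.15 deg
deck upslope left 470 z at origin 0.0005 slope x -0.23 y 0.00 deg
deck low 12 z at origin 0.0339 slope x 27.88 y -0.54 deg
[ 0.4519 -0.1069  0.2635] [ 0.3548 -0.607   0.851 ] 20.25
scene clip face n 146 z at x=28: 0.0555 angle rad 0.005
top clip face n 231 z at x=28: 0.0539 angle rad -0.002
```

View pics/sFc.png

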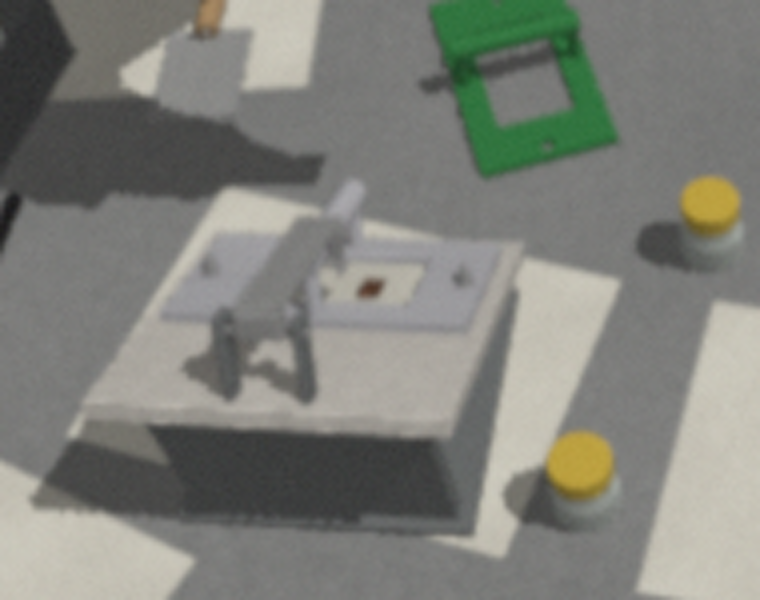

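View pics/sceneF.png

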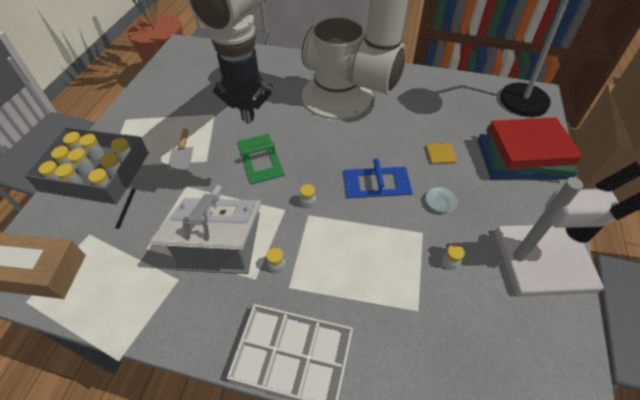

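The clip is home at 0.005 and −0.002 rad in the two views, with its face at 54–55 mm. The plate is flat with both pins through, all three jars stand at (307,196), (274,260) and (453,257), and the arm is clear. Handing in.

```bash
python3 -c "
from h import *
print(job_done())"
```

```text
the job is handed in; nothing more can be done
None
```

The window plate is home on both dowel pins, flat on the deck, and the spring clip is snapped down over its bar. I handed it in at about 20 s with the arm clear of everything.

**How it was done:** I first swung the raised clip further up, because its jaws would have fouled the gripper body. The tool cannot tilt, so I pressed the gripped plate against the deck beside the pins until it swung to the 25° slope. I then lowered it along the pins, released it, and swept and pressed the clip down with shut fingers.

**Last checks:**
- **Plate:** its top is 6.0 mm above the deck and parallel to within about 0.2°. Both pins show through the holes.
- **Clip:** its angle reads 0.005 rad in the scene view and -0.002 rad in the top view. It stopped solidly under 31 N.
- **Jars:** all three are standing, and the gripper is empty with no contact force.

**What went wrong or disagreed:**
- **Collision while carrying:** I assumed the wrong axes for one leg and the plate ran into the clip or stand. The wrist read 89 N, under the 120 N limit. I backed off; the clip and jars were unaffected and the plate stayed gripped.
- **Force spike raising the clip:** the fingertips reached about 46 N for a moment. I took that as finger contact, not the gripper body, which has the 40 N limit, but I could not confirm it.
- **Camera disagreement:** the wrist and scene views differed by 2 to 4 mm on the pin and hole positions. Looking through the holes before the final lowering settled it.
- **Unreliable reading:** the plane fit on the deck's low strip had too few points (12 to 23) to use, so I ignored it.

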